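Lock the misting pump's pressure adjuster

TASK

Lock the pressure setting of the stall's misting pump: fit the loose holding key right down over the flat tang of the adjuster barrel, with its arm lying just beside the upright stop peg, and let go of it. Then turn the knurled lock ring clockwise (seen from above) until it comes up tight, and nip it to about 1 N m, never more than 1.8 N m, so that the key bears on the peg and the barrel keeps its setting. Leave the key on the barrel and the other things where they are.

Things in the scene. Friction and masses are not known exactly. Their poses are not given: they have to be found in the camera images.
- pump: Dark green misting pump, fixed to the table: sizes in mm: a box 260 long (its x) x 150 wide (its y) x 70 high. Origin: centre of the underside. The adjuster stands on top at x -50, y 0; the stop peg at x +50, y -16. Only these two rise above the 70 mm high top.
- barrel: Upright steel adjuster barrel; 0.06 N m turns it, so the ring drags it round unless held. Sizes in mm. Origin: on its axis, on its round collar (46 diameter, 10 high), 118 above the table. A flat tang stands 16 up from there: 34 long (along x) x 12 thick (y), top 3 narrowed to 31 x 9. Its x is within 0.06 rad of the pump's x, towards the peg. It must not turn more than 0.3 rad.
- tang_end (a point): Point on the +x end of the tang, 17 mm from the barrel's axis, 8 above the collar; its axes are the barrel's.
- lock_ring: Knurled dark steel ring round the barrel, below the collar: 62 mm diameter, 24 high. Origin: its centre, on the axis, 96 above the table, 26 above the pump's top (under it a boss 50 wide, 14 high). Tightens clockwise from above: about 0.15 N m of drag, then a dead stop (tight) after 0.5 to 1.0 rad, differing each time, to be felt. Stays where left.
- ring_dot (a point): Small black dot on top of the lock ring, 27 mm from the axis; turns with the ring.
- stop_peg: Round steel peg on the pump's top, 14 mm diameter, 70 high (top 140 above the table), 101 from the barrel's axis. Origin: its foot. The fitted key's arm lies on its anticlockwise side with some 2 to 7 mm to spare and swings clockwise into it. 1 N m on the ring gives about 10 N on the peg; more than 18 N is too much.
- key: Loose holding key, 0.12 to 0.23 kg, flat on the table: steel head 46 (x) x 30 (y) x 20 mm high with a slot 36 x 14 (long way along x) right through from top to bottom; an aluminium arm 14 wide, 10 high runs along +x to 116 from the slot's centre. Origin: slot's centre, underside. Fitted: origin on the barrel's, arm along the barrel's +x..
- key_end (a point): Point in the key's arm, 100 mm from the slot's centre, 5 above the underside.
- mushroom_a: Loose mushroom, tan cap 68 diameter, 62 mm high. Origin: under the stem. Bystander.
- mushroom_b: Loose mushroom, brown cap 75 diameter, 68 mm high. Origin: under the stem. Bystander.
- tape_roll: Roll of paper tape lying flat, 72 outside diameter, 24 mm high. Origin: centre of the underside. Bystander.
- punnet: Empty pale fibre punnet 120 x 160 x 50 mm. Origin: centre of the underside. Bystander.
- brush: Small cleaning brush with a wooden handle, lying flat, some 200 mm long. Bystander.
- jar: Amber glass jar with a steel cap, 64 diameter, 85 mm high. Origin: centre of the underside. Bystander.
Mind the look-alikes: they are no part of the job. What is shaped like the key but green or turquoise is not meant.

How it is judged:
On the way, in this order (a step that is already met when the one before it is completed fails the run):
1. the key is fully down on the barrel's tang, arm beside the peg, and let go (distance between key and barrel below 0.004 m and angle between the x axis of key and the x axis of barrel, either way round below 0.15 rad and angle between key's own z axis and vertical below 0.06 rad and horizontal distance between key_end and stop_peg below 0.03 m and contact force between each of the arm, the fingers and key below 0.1 N), for 0.2 s.
2. the lock ring is nipped up tight: turned by it alone, the key presses on the peg with more than 6 N (about 0.6 N m) (contact force between key and stop_peg above 6 N and contact force between the fingers and lock_ring above 1 N and contact force between each of the fingers, the arm and key below 0.1 N and distance of ring_dot from where it was at the start of the episode above 0.009 m), for 0.2 s.
At the end, for the whole second after the job is handed in: Key at rest on the barrel: origins within 4 mm, level within 0.06 rad, in line within 0.15 rad, arm's end point within 30 mm of the peg's axis; ring's dot over 9 mm from its start (ring turned up tight and left so); tang's end within 5.1 mm (0.3 rad) of its start (distance between key and barrel below 0.004 m and angle between the x axis of key and the x axis of barrel, either way round below 0.15 rad and angle between key's own z axis and vertical below 0.06 rad and horizontal distance between key_end and stop_peg below 0.03 m and distance of ring_dot from where it was at the start of the episode above 0.009 m and distance of tang_end from where it was at the start of the episode below 0.0051 m and linear speed of key below 0.02 m/s); the robot touches nothing.
It fails at once if over-tightened: the key presses on the stop peg with more than 18 N (about 1.8 N m) (contact force between key and stop_peg above 18 N).
It fails at once if the barrel's setting is lost: its tang's end moves more than 5.1 mm (0.3 rad) (distance of tang_end from where it was at the start of the episode above 0.0051 m).
It fails at once if a bystander is moved more than 30 mm (distance of any of mushroom_a, mushroom_b, tape_roll, punnet, brush, jar from where it was at the start of the episode above 0.03 m).
It also fails if it takes over 72 s, if anything falls off the work surface, if the arm or the gripper's body presses on something with over 40 N, if the wrist force passes 120 N, or if a joint passes its speed limit or range.

ROBOT

A 6-joint arm with a two-finger parallel gripper is mounted at the origin on the work surface. World frame = base frame: x ahead of the robot, y to its left, z up, the work surface at z = 0. Lengths are in m, angles in rad, forces in N, time in s.
With the tool pointing down it reaches from about 0.275 to 0.75 m from the base axis. Payload 10.2 kg.
Tool frame: the origin (TCP) lies at the very end of the fingers, on their centre line; the grasp point (between the pads) lies 19 mm behind it (bot.grip_point_offset is the distance from the TCP to the grasp point, in m); z points along the fingers, y is the direction in which the jaws open and shut (so a half turn about z gives the same grasp; the last joint's range is limited). The gripper opens to 88 mm and grips with 3 to 60 N. Pads are 18 mm wide; open, the fingers measure 123 mm over their backs; the gripper's body (75 mm by 187 mm) begins 45 mm behind the grasp point.
Start: joints at [0.986, 0.313, 1.498, -0, 1.331, -0.223], TCP at [0.186, 0.491, 0.218] pointing down, gripper open.
Joint ranges: [-2.94, 2.94], [-0.97, 2.17], [0.19, 2.56], [-1.23, 4.37], [0.02, 3.11], [-2.88, 2.88]. Speed limits (rad/s): [2.39, 2.39, 3.01, 3.14, 3.14, 3.14].

INTERFACE

Orientations are given as a 3x3 rotation matrix whose columns are the frame's x, y, z axes.
In Python, from rig import bot gives the robot as it stands.
- The arm moves only by the tool play_rows, never from a script. Its argument "commands" is a list of rows, each an object of numbers: "tx", "ty", "tz": the shift along the tool's x, y, z in units of 30 mm (1.0 is 30 mm); "wx", "wy", "wz": the turn, a rotation vector about the tool's x, y, z in units of 5 degrees (1.0 is 5 degrees); "claw": the opening in per cent of the stroke, from 0 (shut) to 100 (fully open). In form: [{"tx": .., "ty": .., "tz": .., "wx": .., "wy": .., "wz": .., "claw": ..}, ...]. A call has 1 to 20 rows; each row is the pose to reach, as a shift and turn from the pose commanded when the call began, along the tool's axes at that moment; what a row does not reach only later rows make up. A row lasts 1/8 s, in which the tool goes at most 62.5 mm and 10.7 degrees, less where a joint would pass 70% of its speed; a pose out of reach is approached as far as the arm can. A call with a gripper value outside its range is refused whole. The fingers move at their own pace and stop on an object; "newtons" is the grip in N (left out, the last holds). Time passes only in rows, so rows that repeat a pose let the fingers close. It gives the time, the measured TCP pose, the force and the opening at its end, in the units of the state.
- bot.get_state(): the state, without advancing time (a new reading comes with each control period).
- bot.camera(name): name is "scene" or "top" or "wrist"; returns the picture (400x640x3 uint8, blue, green, red); there is no depth.
- bot.camera_info(name): a dict with "intrinsics" (3x3 intrinsics, pixels), "dist_coeffs" ([k1, k2, p1, p2, k3] as OpenCV has them; the pictures are not rectified), "R" (3x3) and "t" (3): a world point X has camera coordinates R X + t; the wrist camera has in their place "hand_eye" (4x4, takes a point from camera to tool coordinates, whose origin is the TCP and whose axes are the flange's). Camera axes: x right, y down, z forward; pixel columns grow to the right and rows downward; lengths in m; the calibration is good to about 2 mm. A picture is of the moment at which its call begins: read the wrist's pose just before it. camera_info takes no time and is no camera call.
- bot.hand_in(): hands the job in, once; it reports no verdict.
Trained networks look in the newest picture that a camera, given by its name, has taken for a name from the list of things; names that differ only in an ending like _2 or _b are one class to them, and where a whole thing is asked for, a point or a joint stands for the part that bears it (a point fixed in the world has none). Each returns a list of dicts, best first, with "conf" (0 to 1); they miss things now and then, are a little off and sometimes report something else, mostly with a low value. They report only what shows in the picture. A call takes as long as a camera call. They do not tell look-alikes from the thing itself.
- bot.find_in(thing, camera): "uv" ([column, row] in pixels, amid what is visible of it).
- bot.silhouettes(thing, camera): "mask" (400x640 bool, what is visible of it) and "uv" ([column, row] in pixels, amid what is visible of it).
The state is a dict: "clock": time; "qpos": joint angles; "qd": joint speeds; "joint_torque": joint torques, N m; "tcp_pos": TCP position; "ee_rot": TCP orientation; "ft_force": force on the tool from outside, world axes, zero at the start; "torque": the same for the moment, N m; "opening": opening from 0.0 (shut) to 1.0 (fully open).
Only numpy, scipy, OpenCV 4.12 (cv2) and the standard library are available. Lean on these libraries where they do the work, as an engineer would, in place of code of your own. Each camera call takes 0.05 s, during which the arm holds its last target.

## Working session

There is one attempt and no reset: what is moved stays moved. The work goes in short steps, Python scripts to look and compute and a tool call to move; the robot and the scene stay as the last step left them, time stands still between calls to the robot, and variables do not carry over. Pictures are saved under pics/ and viewed, and the job is handed in when it is done.

Besides the shell and the picture viewer there is one more tool, called after "Call:" in YAML: its name, and indented under it one key for each argument. play_rows: Moves the arm, as the interface text tells. Its arguments: {"type":"object","properties":{"commands":{"type":"array"},"newtons":{"type":"number"}},"required":["commands"]}

```bash
ls; mkdir -p pics; python3 - <<'E'
from rig import bot
import cv2
s=bot.get_state()
print(s)
for n in ["scene","top","wrist"]:
    cv2.imwrite(f"pics/{n}0.png",bot.camera(n)); print(n,bot.camera_info(n))
E
```

```text
pics
{'clock': 0.0, 'qpos': array([ 9.85628903e-01,  3.13417303e-01,  1.49842923e+00,  1.58881267e-05,
        1.33098888e+00, -2.23377175e-01]), 'qd': array([ 2.16243918e-04,  2.99511531e-04, -1.74853881e-03,  4.33508855e-04,
        2.17992375e-04,  3.07045867e-05]), 'joint_torque': array([-4.34596877e-04, -4.02205896e+01, -2.52276707e+01,  6.93992944e-02,
        3.51531466e-02, -8.91220998e-05]), 'tcp_pos': array([0.18566787, 0.49078654, 0.21718077]), 'ee_rot': array([[-9.35263225e-01,  3.53952272e-01, -6.99288045e-04],
       [ 3.53952844e-01,  9.35262706e-01, -1.02746106e-03],
       [ 2.90345854e-04, -1.20846153e-03, -9.99999228e-01]]), 'ft_force': array([-0.32280253,  0.34614638,  0.36716655]), 'torque': array([-0.01882137,  0.00655053, -0.04019799]), 'opening': 0.9983271814219276}
scene {'intrinsics': array([[451.07544241,   0.        , 320.6434076 ],
       [  0.        , 451.07544241, 195.09910331],
       [  0.        ,   0.        ,   1.        ]]), 'dist_coeffs': array([-0.04597184,  0.        ,  0.        ,  0.        ,  0.        ]), 'R': array([[ 0.68368532,  0.72958
[... 547 characters left out ...]
4,  0.02172594, -0.99773664]]), 't': array([0.04890251, 0.50346962, 1.06246041])}
wrist {'intrinsics': array([[309.93058671,   0.        , 317.50408642],
       [  0.        , 309.93058671, 196.56333041],
       [  0.        ,   0.        ,   1.        ]]), 'dist_coeffs': array([-0.00573132,  0.        ,  0.        ,  0.        ,  0.        ]), 'hand_eye': array([[ 3.56528330e-04, -9.59806308e-01, -2.80663008e-01,
         7.30917240e-02],
       [ 9.99999389e-01,  6.35869560e-04, -9.04228541e-04,
        -2.04890046e-04],
       [ 1.04634932e-03, -2.80662514e-01,  9.59805948e-01,
        -1.67378016e-01],
       [ 0.00000000e+00,  0.00000000e+00,  0.00000000e+00,
         1.00000000e+00]])}
```

View pics/scene0.png

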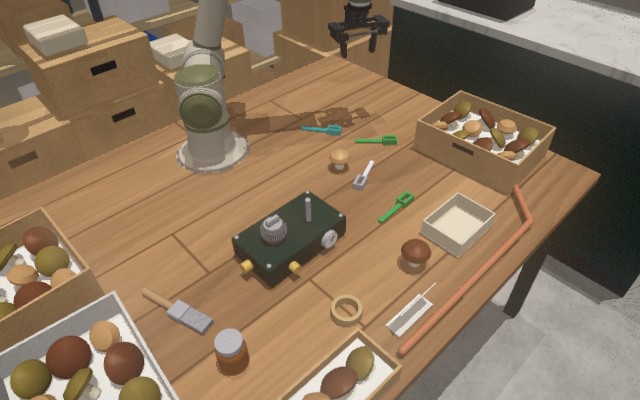

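View pics/top0.png

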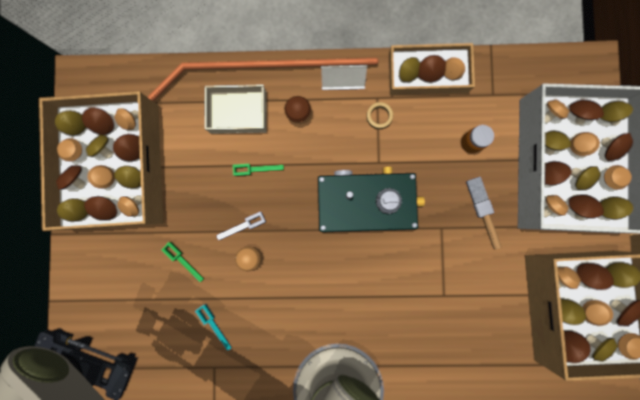

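View pics/wrist0.png

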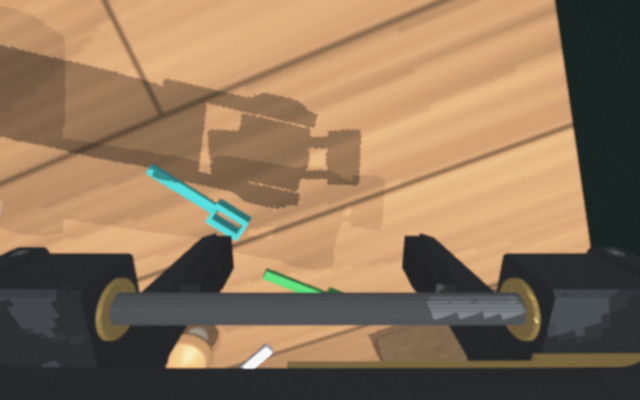

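```bash
cat > h.py <<'E'
from rig import bot
import numpy as np, cv2
from scipy.spatial.transform import Rotation as Ro
def cam(name,st=None):
    i=bot.camera_info(name)
    if name=="wrist":
        st=st or bot.get_state()
        T=np.eye(4);T[:3,:3]=st["ee_rot"];T[:3,3]=st["tcp_pos"]
        M=np.linalg.inv(T@i["hand_eye"]);R,t=M[:3,:3],M[:3,3]
    else: R,t=i["R"],i["t"]
    return i["intrinsics"],i["dist_coeffs"],R,t
def onplane(name,uv,z,st=None):
    K,d,R,t=cam(name,st)
    p=cv2.undistortPoints(np.array(uv,float).reshape(-1,1,2),K,d).reshape(-1,2)
    D=np.c_[p,np.ones(len(p))]@R   # rows R^T d
    c=-R.T@t
    s=(z-c[2])/D[:,2]
    return c+D*s[:,None]
def proj(name,X,st=None):
    K,d,R,t=cam(name,st)
    return cv2.projectPoints(np.array(X,float).reshape(-1,3),cv2.Rodrigues(R)[0],t,K,d)[0].reshape(-1,2)
def down(yaw):
    # tool z down, tool y at world angle yaw
    y=np.array([np.cos(yaw),np.sin(yaw),0]);z=np.array([0,0,-1.]);x=np.cross(y,z)
    return np.c_[x,y,z]
def cmd(p,R=None,st=None):
    st=st or bot.get_state()
    R0=st["ee_rot"];R=R0 if R is None else R
    t=R0.T@(np.array(p)-st["tcp_pos"])/0.03
    w=np.degrees(Ro.from_matrix(R0.T@R).as_rotvec())/5
    print("tx %.3f ty %.3f tz %.3f wx %.3f wy %.3f wz %.3f"%(*t,*w))
E
python3 - <<'E'
from h import *
np.set_printoptions(precision=4,suppress=True)
print("pump top corners",onplane("top",[(318,177),(416,174),(418,229),(320,232)],.07))
print("tang",onplane("top",[(390,201)],.134),"peg",onplane("top",[(349.5,195)],.14))
print("key head/arm end",onplane("top",[(265,216),(218,237)],.01))
print("scene tang,peg")
print(proj("scene",[[0.37,-.17,.134]]))
img=bot.camera("top")
c=img[160:250,200:440]; cv2.imwrite("pics/c1.png",cv2.resize(c,None,fx=3.3,fy=3.3,interpolation=cv2.INTER_CUBIC))
print(bot.find_in("key","top"),bot.find_in("tang_end","top"),bot.find_in("stop_peg","top"))
E
```

```text
pump top corners [[ 0.5706  0.0432  0.07  ]
 [ 0.5736 -0.2129  0.07  ]
 [ 0.4302 -0.2135  0.07  ]
 [ 0.4264  0.0403  0.07  ]]
tang [[ 0.4998 -0.1333  0.134 ]] peg [[ 0.5158 -0.0346  0.14  ]]
key head/arm end [[0.4725 0.1934 0.01  ]
 [0.4166 0.3242 0.01  ]]
scene tang,peg
[[227.553  197.6743]]
[{'uv': [208.5, 320.8], 'conf': 0.84}, {'uv': [252.9, 167.7], 'conf': 0.81}, {'uv': [387.1, 202.2], 'conf': 0.64}, {'uv': [246.1, 222.4], 'conf': 0.59}, {'uv': [180.2, 259.3], 'conf': 0.57}] [{'uv': [385.5, 202.7], 'conf': 0.85}] []
```

View pics/c1.png

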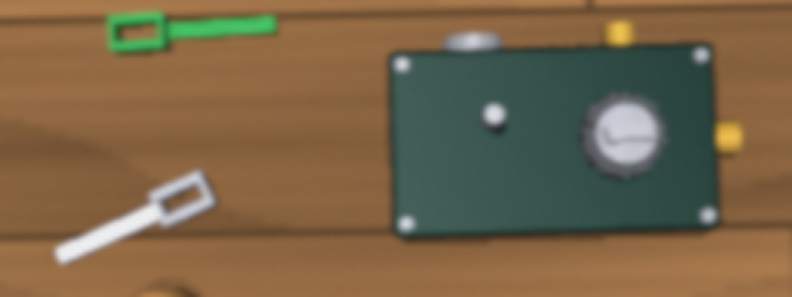

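```bash
python3 - <<'E'
from h import *
np.set_printoptions(precision=4,suppress=True)
p=onplane("top",[(255.2,220),(218.8,237.3)],.012);print(p)
d=p[1]-p[0];print(np.hypot(*d[:2]),np.degrees(np.arctan2(d[1],d[0])))
cmd([p[0][0],p[0][1],.14],down(np.radians(24)))
st=bot.get_state()
print(proj("wrist",[st["tcp_pos"]+st["ee_rot"]@np.array([a,0,b]) for a,b in [(0,0),(0,-.02),(0,.14),(.1,.14)]],st))
E
```

```text
[[0.4619 0.2203 0.012 ]
 [0.4158 0.3214 0.012 ]]
0.11113068452282782 114.49603332260607
tx -11.800 ty -5.181 tz 2.587 wx -0.003 wy 0.001 wz 9.055
[[318.1091 236.2105]
 [318.1408 251.6446]
 [317.9954 180.7344]
 [318.0813  75.8147]]
```

Call:
play_rows:
  commands:
    - {"tx": -11.8, "ty": -5.18, "tz": 2.6, "wx": 0, "wy": 0, "wz": 9, "claw": 100}
    - {"tx": -11.8, "ty": -5.18, "tz": 2.6, "wx": 0, "wy": 0, "wz": 9, "claw": 100}
    - {"tx": -11.8, "ty": -5.18, "tz": 2.6, "wx": 0, "wy": 0, "wz": 9, "claw": 100}
    - {"tx": -11.8, "ty": -5.18, "tz": 2.6, "wx": 0, "wy": 0, "wz": 9, "claw": 100}
    - {"tx": -11.8, "ty": -5.18, "tz": 2.6, "wx": 0, "wy": 0, "wz": 9, "claw": 100}
    - {"tx": -11.8, "ty": -5.18, "tz": 2.6, "wx": 0, "wy": 0, "wz": 9, "claw": 100}
    - {"tx": -11.8, "ty": -5.18, "tz": 2.6, "wx": 0, "wy": 0, "wz": 9, "claw": 100}
    - {"tx": -11.8, "ty": -5.18, "tz": 2.6, "wx": 0, "wy": 0, "wz": 9, "claw": 100}
    - {"tx": -11.8, "ty": -5.18, "tz": 2.6, "wx": 0, "wy": 0, "wz": 9, "claw": 100}
    - {"tx": -11.8, "ty": -5.18, "tz": 2.6, "wx": 0, "wy": 0, "wz": 9, "claw": 100}

```text
clock: 1.6
tcp_pos: [0.4612, 0.2215, 0.1401]
ee_rot: [[-0.413, 0.911, 0.0], [0.911, 0.413, 0.0], [0.0, 0.001, -1.0]]
ft_force: [0.5, 0.1, 0.1]
opening: 0.999
```

```bash
python3 - <<'E'
from h import *
np.set_printoptions(precision=4,suppress=True)
st=bot.get_state();print(st["tcp_pos"],st["qd"],st["clock"])
im=bot.camera("wrist");cv2.imwrite("pics/w1.png",im);np.save("st1.npy",st,allow_pickle=True)
E
```

```text
[0.4612 0.2215 0.1401] [-0.0059  0.0029 -0.0003 -0.0011 -0.0023 -0.0021] 1.6
```

View pics/w1.png

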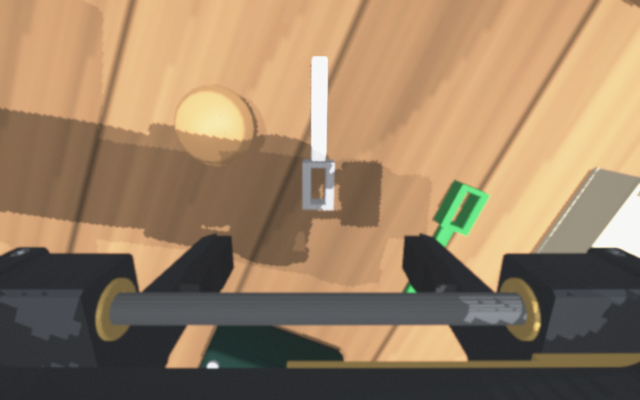

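```bash
python3 - <<'E'
from h import *
np.set_printoptions(precision=4,suppress=True)
im=cv2.imread("pics/w1.png")
cv2.imwrite("pics/w1c.png",cv2.resize(im[40:230,250:390],None,fx=4,fy=3.1,interpolation=cv2.INTER_CUBIC)) if 0 else cv2.imwrite("pics/w1c.png",cv2.resize(im[140:230,260:380],None,fx=6,fy=6,interpolation=cv2.INTER_CUBIC))
st=np.load("st1.npy",allow_pickle=True).item()
m=onplane("wrist",[(215,125)],.045,st)[0];print("mush in tool",st["ee_rot"].T@(m-st["tcp_pos"]),m)
print(proj("wrist",[st["tcp_pos"]+st["ee_rot"]@np.array([a,0,.14-.02]) for a in (-.023,-.018,.018,.023)],st))
E
```

```text
mush in tool [ 0.0574 -0.0857  0.0951] [0.3594 0.2385 0.045 ]
[[318.4067 207.8131]
 [318.4127 202.9304]
 [318.458  166.3829]
 [318.4645 161.1055]]
```

View pics/w1c.png

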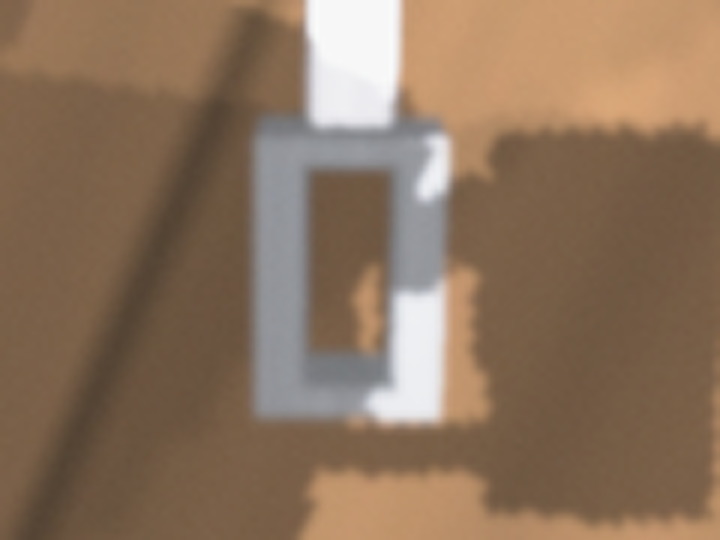

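```bash
python3 - <<'E'
from h import *
np.set_printoptions(precision=4,suppress=True)
im=cv2.imread("pics/w1.png")
st=np.load("st1.npy",allow_pickle=True).item()
T=lambda P:(P-st["tcp_pos"])@st["ee_rot"]
print(T(onplane("wrist",[(318.4,162.2),(318.1,210),(302,210),(334,210),(311.3,168.3),(325.3,168.3),(311.3,204),(325.3,204)],.02,st)))
# arm centreline from brightness
g=im.min(2).astype(int)
for r in range(55,158,12):
    c=np.where(g[r,300:340]>215)[0]+300
    if len(c): print(r,c.min(),c.max(),T(onplane("wrist",[((c.min()+c.max())/2,r)],.01,st)))
cmd([0.4612,.2215,.1401],down(np.radians(24)),st)
E
```

```text
[[ 0.0219 -0.0001  0.1201]
 [-0.0253 -0.0003  0.1201]
 [-0.0253 -0.0161  0.1201]
 [-0.0253  0.0153  0.1201]
 [ 0.0161 -0.0067  0.1201]
 [ 0.0161  0.0064  0.1201]
 [-0.0191 -0.0069  0.1201]
 [-0.0191  0.0067  0.1201]]
67 312 327 [[0.1059 0.0008 0.1301]]
79 312 326 [[0.0959 0.0004 0.1301]]
91 312 326 [[0.0856 0.0004 0.1301]]
103 312 326 [[0.0751 0.0004 0.1301]]
115 311 326 [[0.0644 0.     0.1301]]
127 311 326 [[0.0535 0.     0.1301]]
139 311 325 [[ 0.0424 -0.0004  0.1301]]
151 312 325 [[0.031  0.     0.1301]]
tx -0.001 ty 0.001 tz 0.001 wx 0.006 wy -0.000 wz 0.076
```

Call:
play_rows:
  commands:
    - {"tx": 0.14, "ty": 0, "tz": 1.5, "wx": 0, "wy": 0, "wz": -0.1, "claw": 100}
    - {"tx": 0.14, "ty": 0, "tz": 3, "wx": 0, "wy": 0, "wz": -0.1, "claw": 80}
    - {"tx": 0.14, "ty": 0, "tz": 4, "wx": 0, "wy": 0, "wz": -0.1, "claw": 60}
    - {"tx": 0.14, "ty": 0, "tz": 4.4, "wx": 0, "wy": 0, "wz": -0.1, "claw": 60}
    - {"tx": 0.14, "ty": 0, "tz": 4.57, "wx": 0, "wy": 0, "wz": -0.1, "claw": 60}
    - {"tx": 0.14, "ty": 0, "tz": 4.57, "wx": 0, "wy": 0, "wz": -0.1, "claw": 60}
    - {"tx": 0.14, "ty": 0, "tz": 4.57, "wx": 0, "wy": 0, "wz": -0.1, "claw": 60}
  newtons: 40

```text
clock: 2.52
tcp_pos: [0.4607, 0.2244, 0.0035]
ee_rot: [[-0.419, 0.908, 0.002], [0.908, 0.419, 0.0], [-0.0, 0.002, -1.0]]
ft_force: [0.0, -0.1, 0.8]
opening: 0.599
```

```bash
python3 - <<'E'
from h import *
np.set_printoptions(precision=4,suppress=True)
st=bot.get_state();print(st["tcp_pos"],st["ft_force"])
im=bot.camera("wrist");cv2.imwrite("pics/w2.png",im);np.save("st2.npy",st,allow_pickle=True)
E
```

```text
[0.4607 0.2244 0.0035] [ 0.0482 -0.1277  0.8356]
```

View pics/w2.png

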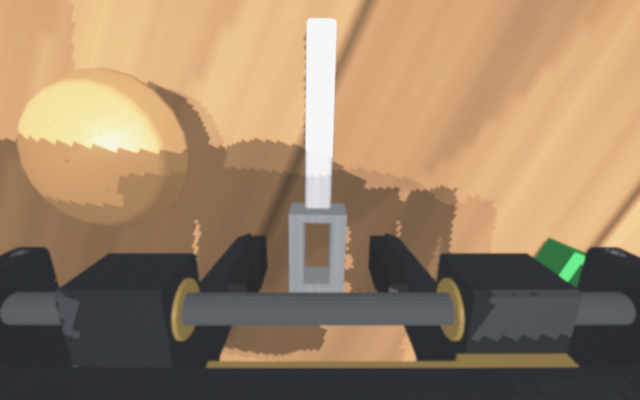

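Call:
play_rows:
  commands:
    - {"claw": 30}
    - {"claw": 20}
    - {"claw": 20}
    - {"claw": 20}
    - {"claw": 20}
    - {"claw": 20}
  newtons: 45

```text
schema error: expected keys tx, ty, tz, wx, wy, wz, claw
```

Call:
play_rows:
  commands:
    - {"tz": -1, "claw": 20}
    - {"tz": -2.5, "claw": 20}
    - {"tz": -4, "claw": 20}
    - {"tz": -5.5, "claw": 20}
    - {"tz": -6.5, "claw": 20}
    - {"tz": -6.5, "claw": 20}
    - {"tz": -6.5, "claw": 20}

```text
schema error: expected keys tx, ty, tz, wx, wy, wz, claw
```

```bash
python3 - <<'E'
from h import *
np.set_printoptions(precision=4,suppress=True)
st=bot.get_state();print(st["tcp_pos"],st["ft_force"],st["torque"],st["opening"],st["qd"])
im=bot.camera("wrist");cv2.imwrite("pics/w3.png",im);np.save("st3.npy",st,allow_pickle=True)
cv2.imwrite("pics/w3c.png",cv2.resize(im[180:310,250:390],None,fx=4.5,fy=4.5,interpolation=cv2.INTER_CUBIC))
E
```

```text
[0.4607 0.2243 0.0034] [-0.3397 -0.0757  0.4318] [-0.0388  0.0705 -0.0472] 0.6002528280836782 [-0.0005  0.003   0.0032 -0.0008 -0.0021 -0.0006]
```

View pics/w3.png

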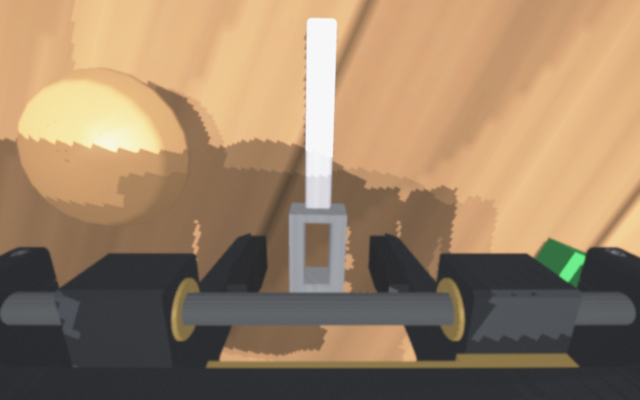

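View pics/w3c.png

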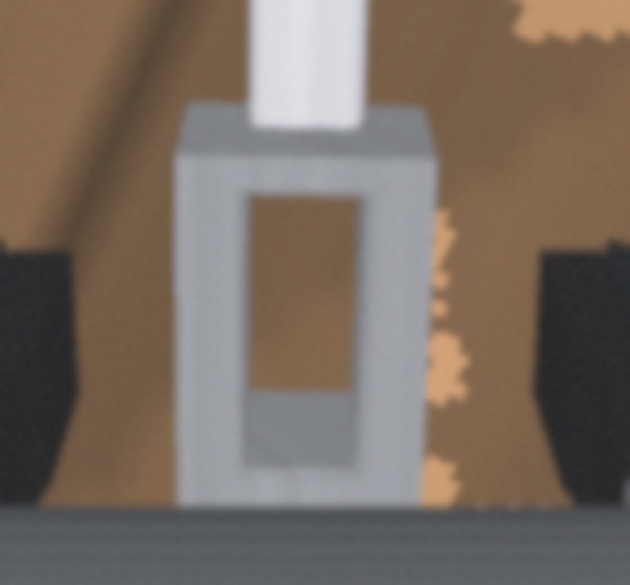

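Call:
play_rows:
  commands:
    - {"tx": 0, "ty": 0, "tz": 0, "wx": 0, "wy": 0, "wz": 0, "claw": 20}
    - {"tx": 0, "ty": 0, "tz": 0, "wx": 0, "wy": 0, "wz": 0, "claw": 20}
    - {"tx": 0, "ty": 0, "tz": 0, "wx": 0, "wy": 0, "wz": 0, "claw": 20}
    - {"tx": 0, "ty": 0, "tz": 0, "wx": 0, "wy": 0, "wz": 0, "claw": 20}
    - {"tx": 0, "ty": 0, "tz": 0, "wx": 0, "wy": 0, "wz": 0, "claw": 20}
  newtons: 45

```text
clock: 3.25
tcp_pos: [0.4602, 0.2242, 0.0026]
ee_rot: [[-0.419, 0.908, -0.0], [0.908, 0.419, -0.0], [-0.0, -0.0, -1.0]]
ft_force: [0.1, 0.0, -0.7]
opening: 0.199
```

```bash
python3 - <<'E'
from h import *
np.set_printoptions(precision=4,suppress=True)
st=bot.get_state();print(st["tcp_pos"],st["ft_force"],st["torque"],st["opening"],st["qd"])
im=bot.camera("wrist");cv2.imwrite("pics/w4.png",im);np.save("st4.npy",st,allow_pickle=True)
cv2.imwrite("pics/w4c.png",cv2.resize(im[180:310,250:390],None,fx=4.5,fy=4.5,interpolation=cv2.INTER_CUBIC))
E
```

```text
[0.4602 0.2242 0.0026] [ 0.0947  0.0293 -0.7299] [-0.0016  0.0746 -0.048 ] 0.1990535271410518 [ 0.0022 -0.0003  0.0001 -0.0003  0.0005  0.0024]
```

View pics/w4c.png

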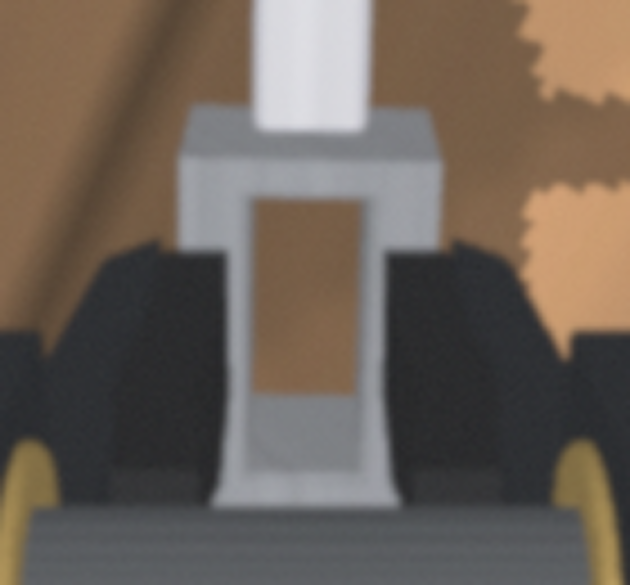

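```bash
python3 - <<'E'
from h import *
im=bot.camera("scene")
u,v=proj("scene",[bot.get_state()["tcp_pos"]])[0].astype(int);print(u,v)
cv2.imwrite("pics/s4c.png",cv2.resize(im[v-50:v+40,u-60:u+60],None,fx=6,fy=6,interpolation=cv2.INTER_CUBIC))
E
```

```text
360 183
```

View pics/s4c.png

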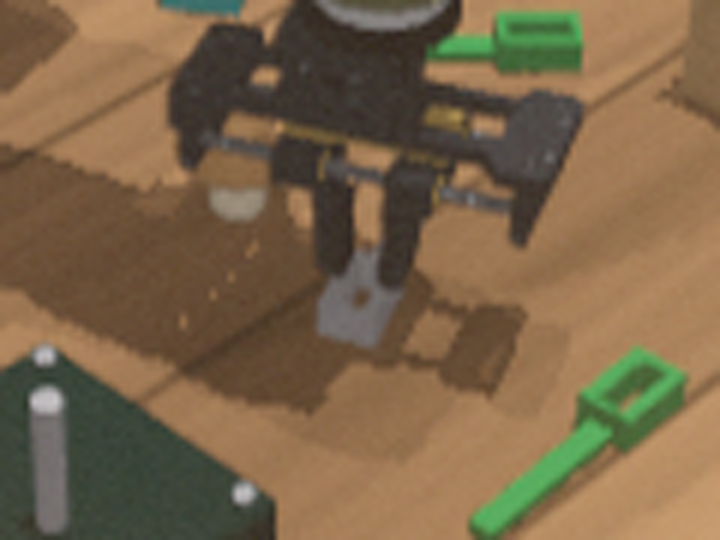

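View pics/w4.png

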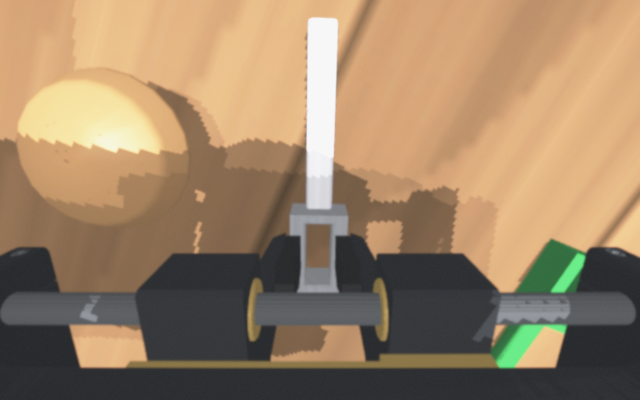

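```bash
python3 - <<'E'
from h import *
print([a for a in dir(bot) if a[0]!='_'],bot.grip_point_offset)
st=bot.get_state()
# project finger tip inner front corners for opening .199: y=+-.00876,x=+.009
for z in (0,-.01,-.019):
  print(z,proj("wrist",[st["tcp_pos"]+st["ee_rot"]@np.array([.009,y,z]) for y in (-.00876,.00876)],st), proj("wrist",[st["tcp_pos"]+st["ee_rot"]@np.array([-.009,y,z]) for y in (-.00876,.00876)],st))
E
```

```text
['IKError', 'camera', 'camera_info', 'find_in', 'get_state', 'grip_point_offset', 'hand_in', 'silhouettes'] 0.0187
0 [[303.64831666 220.95967031]
 [334.05794033 220.98009225]] [[304.0215313  249.43119569]
 [333.58828213 249.45314259]]
-0.01 [[302.84420336 227.50682498]
 [334.98016774 227.5289201 ]] [[303.26186338 257.35432287]
 [334.45722243 257.37807818]]
-0.019 [[302.03832241 234.06883296]
 [335.90442595 234.09265698]] [[302.5029928  265.26979826]
 [335.32525187 265.29541879]]
```

```bash
python3 - <<'E'
from h import *
from scipy.optimize import fsolve
np.set_printoptions(precision=4,suppress=True)
st=bot.get_state()
P=lambda X:proj("wrist",[st["tcp_pos"]+st["ee_rot"]@np.array(X)],st)[0]
for z in (-.04,-.05,-.06,-.07,-.08,-.1):
    s=fsolve(lambda q:P([q[0],q[1],z])-np.array([72,248.]),[0,-.08]);print(z,s, P([.0375,-.0935,z]))
# mushroom: centre from outline in w4: circle px 17..188, rows 67..224
for h in (.03,.04,.05): 
    q=onplane("wrist",[(103,145),(188,145),(103,224),(17,145)],h,st); print(h,(q-st["tcp_pos"])@st["ee_rot"])
E
```

```text
-0.04 [ 0.0111 -0.1118] [100.7124 191.6885]
-0.05 [ 0.0159 -0.1031] [ 83.8318 198.3994]
-0.06 [ 0.0207 -0.0943] [ 64.1177 206.2414]
-0.07 [ 0.0256 -0.0856] [ 40.796 215.525]
-0.08 [ 0.0304 -0.0769] [ 12.7842 226.6852]
-0.1 [ 0.0401 -0.0594] [-64.3135 257.4564]
0.03 [[ 0.0558 -0.0974 -0.0274]
 [ 0.0558 -0.059  -0.0274]
 [ 0.0178 -0.1048 -0.0274]
 [ 0.0559 -0.1365 -0.0274]]
0.04 [[ 0.057  -0.0905 -0.0374]
 [ 0.057  -0.0548 -0.0374]
 [ 0.0217 -0.0973 -0.0374]
 [ 0.0571 -0.1268 -0.0374]]
0.05 [[ 0.0582 -0.0835 -0.0474]
 [ 0.0582 -0.0506 -0.0474]
 [ 0.0256 -0.0899 -0.0474]
 [ 0.0583 -0.1171 -0.0474]]
```

Call:
play_rows:
  commands:
    - {"tx": -0.2, "ty": 0, "tz": 0, "wx": 0, "wy": 0, "wz": 0, "claw": 60}
    - {"tx": -0.2, "ty": 0, "tz": 0, "wx": 0, "wy": 0, "wz": 0, "claw": 60}
    - {"tx": -0.2, "ty": 0, "tz": 0, "wx": 0, "wy": 0, "wz": 0, "claw": 60}
    - {"tx": -0.2, "ty": 0, "tz": 0, "wx": 0, "wy": 0, "wz": 0, "claw": 60}
    - {"tx": -0.2, "ty": 0, "tz": 0.1, "wx": 0, "wy": 0, "wz": 0, "claw": 60}
    - {"tx": -0.2, "ty": 0, "tz": 0.2, "wx": 0, "wy": 0, "wz": 0, "claw": 60}
    - {"tx": -0.2, "ty": 0, "tz": 0.2, "wx": 0, "wy": 0, "wz": 0, "claw": 60}

```text
clock: 4.22
tcp_pos: [0.4625, 0.2187, -0.0037]
ee_rot: [[-0.419, 0.908, -0.001], [0.908, 0.419, -0.0], [0.0, -0.001, -1.0]]
ft_force: [0.1, 0.0, 0.3]
opening: 0.6
```

```bash
python3 - <<'E'
from h import *
np.set_printoptions(precision=4,suppress=True)
st=bot.get_state();print(st["tcp_pos"],st["ft_force"],st["torque"],st["opening"])
im=bot.camera("scene")
u,v=proj("scene",[st["tcp_pos"]])[0].astype(int);print(u,v)
cv2.imwrite("pics/s5c.png",cv2.resize(im[v-50:v+40,u-60:u+60],None,fx=6,fy=6,interpolation=cv2.INTER_CUBIC))
E
```

```text
[ 0.4625  0.2187 -0.0037] [0.0714 0.0279 0.3066] [-0.0497 -0.0021 -0.0006] 0.5995748113133492
359 185
```

View pics/s5c.png

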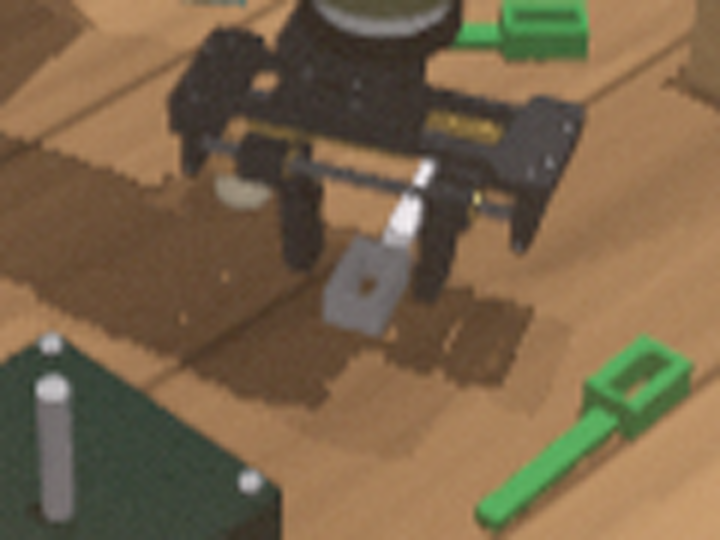

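Call:
play_rows:
  commands:
    - {"tx": 0, "ty": -0.03, "tz": 0.1, "wx": 0, "wy": 0, "wz": 0, "claw": 60}
    - {"tx": 0, "ty": -0.03, "tz": 0.2, "wx": 0, "wy": 0, "wz": 0, "claw": 60}
    - {"tx": 0, "ty": -0.03, "tz": 0.3, "wx": 0, "wy": 0, "wz": 0, "claw": 60}
    - {"tx": 0, "ty": -0.03, "tz": 0.4, "wx": 0, "wy": 0, "wz": 0, "claw": 60}
    - {"tx": 0, "ty": -0.03, "tz": 0.4, "wx": 0, "wy": 0, "wz": 0, "claw": 60}

```text
clock: 4.9
tcp_pos: [0.4618, 0.2183, -0.0156]
ee_rot: [[-0.419, 0.908, -0.0], [0.908, 0.419, -0.0], [0.0, -0.0, -1.0]]
ft_force: [-0.2, -0.2, 0.5]
opening: 0.601
```

```bash
python3 - <<'E'
from h import *
np.set_printoptions(precision=4,suppress=True)
st=bot.get_state();print(st["tcp_pos"],st["ft_force"],st["torque"],st["opening"])
im=bot.camera("wrist");cv2.imwrite("pics/w5.png",im)
E
```

```text
[ 0.4618  0.2183 -0.0156] [-0.1752 -0.15    0.5046] [-0.0266  0.0508 -0.0382] 0.600967522029963
```

View pics/w5.png

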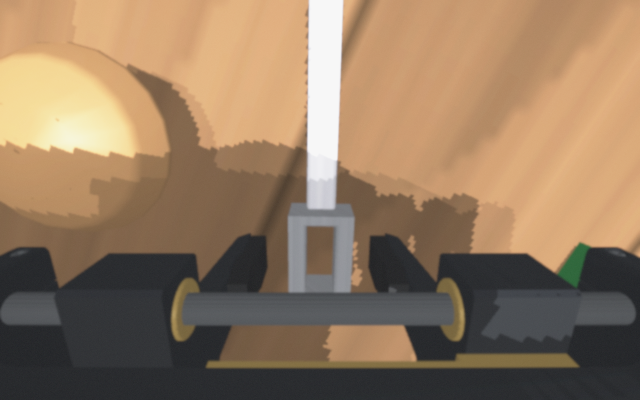

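Call:
play_rows:
  commands:
    - {"tx": 0, "ty": 0, "tz": 0, "wx": 0, "wy": 0, "wz": 0, "claw": 40}
    - {"tx": 0, "ty": 0, "tz": 0, "wx": 0, "wy": 0, "wz": 0, "claw": 30}
    - {"tx": 0, "ty": 0, "tz": 0, "wx": 0, "wy": 0, "wz": 0, "claw": 20}
    - {"tx": 0, "ty": 0, "tz": 0, "wx": 0, "wy": 0, "wz": 0, "claw": 20}
    - {"tx": 0, "ty": 0, "tz": 0, "wx": 0, "wy": 0, "wz": 0, "claw": 20}
  newtons: 45

```text
clock: 5.58
tcp_pos: [0.462, 0.2184, -0.0153]
ee_rot: [[-0.419, 0.908, 0.0], [0.908, 0.419, 0.0], [-0.0, 0.0, -1.0]]
ft_force: [-0.5, -0.3, 1.3]
opening: 0.336
```

Call:
play_rows:
  commands:
    - {"tx": 0, "ty": 0, "tz": -0.7, "wx": 0, "wy": 0, "wz": 0, "claw": 20}
    - {"tx": 0, "ty": 0, "tz": -2, "wx": 0, "wy": 0, "wz": 0, "claw": 20}
    - {"tx": 0, "ty": 0, "tz": -4, "wx": 0, "wy": 0, "wz": 0, "claw": 20}
    - {"tx": 0, "ty": 0, "tz": -6, "wx": 0, "wy": 0, "wz": 0, "claw": 20}
    - {"tx": 0, "ty": 0, "tz": -7, "wx": 0, "wy": 0, "wz": 0, "claw": 20}
    - {"tx": 0, "ty": 0, "tz": -7, "wx": 0, "wy": 0, "wz": 0, "claw": 20}
    - {"tx": 0, "ty": 0, "tz": -7, "wx": 0, "wy": 0, "wz": 0, "claw": 20}

```text
clock: 6.45
tcp_pos: [0.4612, 0.2182, 0.1929]
ee_rot: [[-0.419, 0.908, -0.003], [0.908, 0.419, -0.001], [0.001, -0.003, -1.0]]
ft_force: [-0.9, 0.4, -1.2]
opening: 0.336
```

```bash
python3 - <<'E'
from h import *
np.set_printoptions(precision=4,suppress=True)
st=bot.get_state();print(st["tcp_pos"],st["ft_force"],st["torque"],st["opening"])
im=bot.camera("wrist");cv2.imwrite("pics/w6.png",im);np.save("st6.npy",st,allow_pickle=True)
cmd([.435,-.225,.235],down(np.radians(2)))
E
```

```text
[0.4612 0.2182 0.1929] [-0.9161  0.3961 -1.1931] [-0.088   0.0115  0.0057] 0.3364818682943732
tx -13.048 ty -6.984 tz -1.395 wx -0.039 wy -0.001 wz 4.553
```

View pics/w6.png

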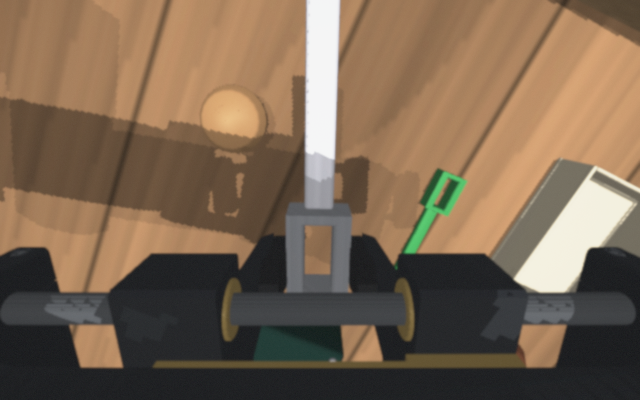

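Call:
play_rows:
  commands:
    - {"tx": -1, "ty": 0, "tz": -1.4, "wx": 0, "wy": 0, "wz": 0, "claw": 20}
    - {"tx": -3, "ty": -1, "tz": -1.4, "wx": 0, "wy": 0, "wz": 2, "claw": 20}
    - {"tx": -5, "ty": -2, "tz": -1.4, "wx": 0, "wy": 0, "wz": 3, "claw": 20}
    - {"tx": -7, "ty": -3.2, "tz": -1.4, "wx": 0, "wy": 0, "wz": 4, "claw": 20}
    - {"tx": -9, "ty": -4.5, "tz": -1.4, "wx": 0, "wy": 0, "wz": 4.55, "claw": 20}
    - {"tx": -11, "ty": -6, "tz": -1.4, "wx": 0, "wy": 0, "wz": 4.55, "claw": 20}
    - {"tx": -12.5, "ty": -7, "tz": -1.4, "wx": 0, "wy": 0, "wz": 4.55, "claw": 20}
    - {"tx": -13, "ty": -7, "tz": -1.4, "wx": 0, "wy": 0, "wz": 4.55, "claw": 20}
    - {"tx": -13, "ty": -7, "tz": -1.4, "wx": 0, "wy": 0, "wz": 4.55, "claw": 20}
    - {"tx": -13, "ty": -7, "tz": -1.4, "wx": 0, "wy": 0, "wz": 4.55, "claw": 20}
    - {"tx": -13, "ty": -7, "tz": -1.4, "wx": 0, "wy": 0, "wz": 4.55, "claw": 20}

```text
clock: 7.88
tcp_pos: [0.4347, -0.2227, 0.2363]
ee_rot: [[-0.037, 0.999, -0.0], [0.999, 0.037, 0.001], [0.001, -0.0, -1.0]]
ft_force: [-0.1, -0.3, -0.0]
opening: 0.331
```

```bash
python3 - <<'E'
from h import *
np.set_printoptions(precision=4,suppress=True)
st=bot.get_state();print(st["tcp_pos"],st["ft_force"],st["torque"],st["opening"],st["qd"])
im=bot.camera("wrist");cv2.imwrite("pics/w7.png",im);np.save("st7.npy",st,allow_pickle=True)
im2=bot.camera("top");cv2.imwrite("pics/t7.png",im2)
print(bot.find_in("tang_end","wrist"),bot.find_in("stop_peg","wrist"),bot.find_in("ring_dot","wrist"),proj("wrist",[[.4998,-.1333,.134]],st))
E
```

```text
[ 0.4347 -0.2227  0.2363] [-0.0737 -0.2987 -0.042 ] [-0.0587  0.0825  0.0514] 0.33101018016901224 [ 0.0012 -0.0041 -0.0067  0.0003  0.0032 -0.0016]
[{'uv': [395.3, 88.9], 'conf': 0.83}] [{'uv': [370.7, 90.0], 'conf': 0.22}] [{'uv': [371.0, 87.0], 'conf': 0.89}] [[401.745   87.4455]]
```

View pics/w7.png

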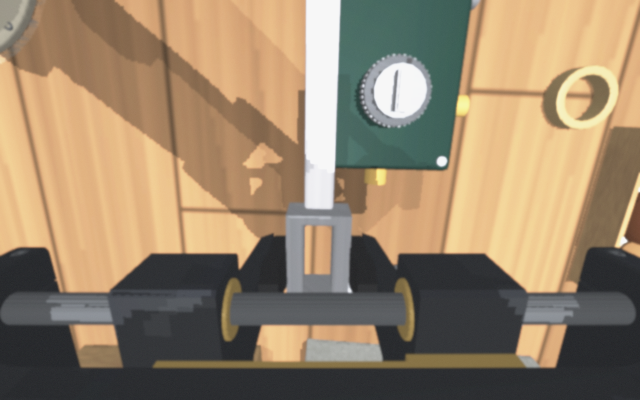

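```bash
python3 - <<'E'
import cv2
im=cv2.imread("pics/w7.png")
a=cv2.resize(im[40:140,345:455],None,fx=7,fy=6,interpolation=cv2.INTER_CUBIC)
cv2.imwrite("pics/w7c.png",cv2.resize(im[45:140,350:450],None,fx=6,fy=6,interpolation=cv2.INTER_CUBIC))
im=cv2.imread("pics/t7.png")
cv2.imwrite("pics/t7c.png",cv2.resize(im[165:240,310:430],None,fx=6,fy=6,interpolation=cv2.INTER_CUBIC))
E
```

```text
(no output)
```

View pics/w7c.png

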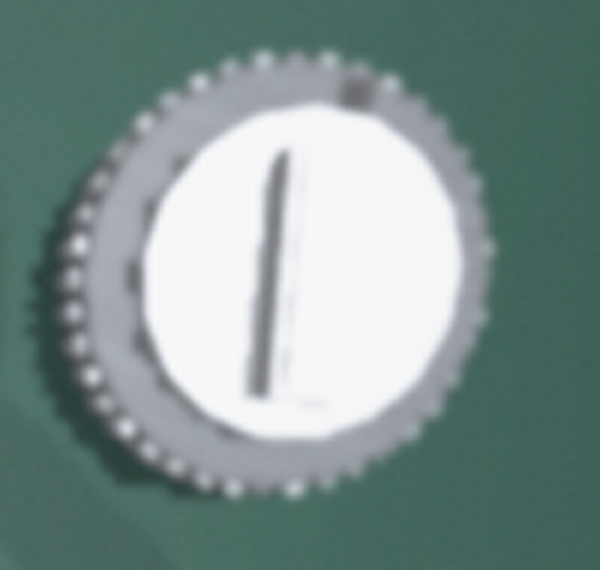

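View pics/t7c.png

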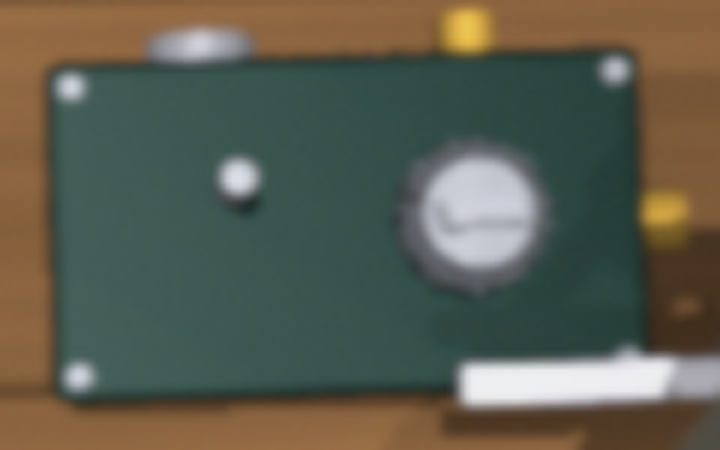

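```bash
python3 - <<'E'
from h import *
np.set_printoptions(precision=4,suppress=True)
im=cv2.imread("pics/w7.png");st=np.load("st7.npy",allow_pickle=True).item()
c=im[45:140,350:450].astype(float)
e=np.clip((c-225)*8.5,0,255).astype(np.uint8)
cv2.imwrite("pics/w7e.png",cv2.resize(e,None,fx=6,fy=6,interpolation=cv2.INTER_CUBIC))
m=(im[45:140,350:450].min(2)>215).astype(np.uint8)
n,l,s,ce=cv2.connectedComponentsWithStats(m);k=1+np.argmax(s[1:,4]);print(s[k])
cs,_=cv2.findContours((l==k).astype(np.uint8),cv2.RETR_EXTERNAL,cv2.CHAIN_APPROX_NONE)
pts=cv2.convexHull(max(cs,key=len)).reshape(-1,2)+[350,45]
ct=max(cs,key=len).reshape(-1,2)+[350,45]
P=onplane("wrist",ct,.118,st)[:,:2]
from scipy.optimize import least_squares
r=least_squares(lambda q:np.hypot(*(P-q[:2]).T)-q[2],[.5,-.133,.023],loss="soft_l1",f_scale=.0005)
print(r.x,np.abs(r.fun).max())
E
```

```text
[  24   18   53   55 2079]
[ 0.5025 -0.1349  0.0224] 0.0006248455280103704
```

View pics/w7e.png

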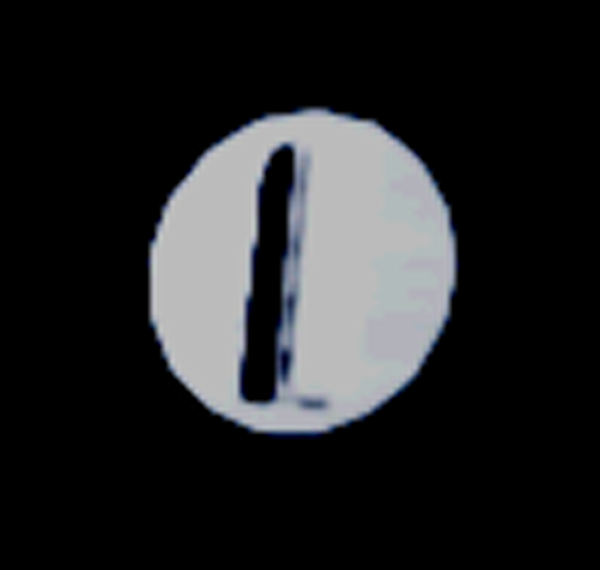

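```bash
python3 - <<'E'
from h import *
np.set_printoptions(precision=4,suppress=True)
im=cv2.imread("pics/w7.png");st=np.load("st7.npy",allow_pickle=True).item()
g=im.min(2).astype(float)
L=[];Rr=[]
for r in range(78,110,2):
    row=g[r,385:404]; k=np.argmin(row)
    # half-level crossing
    th=190
    a=k
    while row[a]<th:a-=1
    la=385+a+(row[a]-th)/(row[a]-row[a+1])
    b=k
    while row[b]<th:b+=1
    rb=385+b-1+(th-row[b-1])/(row[b]-row[b-1])
    L.append((la,r));Rr.append((rb,r))
ax=np.array([.5025,-.1349])
for pts,z in((L,.118),(Rr,.131)):
    P=onplane("wrist",pts,z,st)[:,:2]
    d=np.polyfit(P[:,1],P[:,0],1); ang=np.degrees(np.arctan2(1,d[0])); 
    n=np.array([-np.sin(np.radians(ang)),np.cos(np.radians(ang))])  # left normal = barrel +y
    print(z,ang,((P-ax)@n).mean(),np.std((P-ax)@n))
# top camera for peg and pump yaw
E
```

```text
0.118 89.83235845574467 0.006437489972943091 0.00011283918438692701
0.131 91.14626933973572 0.006473993856114475 3.744106353382107e-05
```

```bash
python3 - <<'E'
import cv2
im=cv2.imread("pics/w7.png")
cv2.imwrite("pics/w7k.png",cv2.resize(im[195:300,265:370],None,fx=5.6,fy=5.6,interpolation=cv2.INTER_CUBIC))
E
```

```text
(no output)
```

View pics/w7k.png

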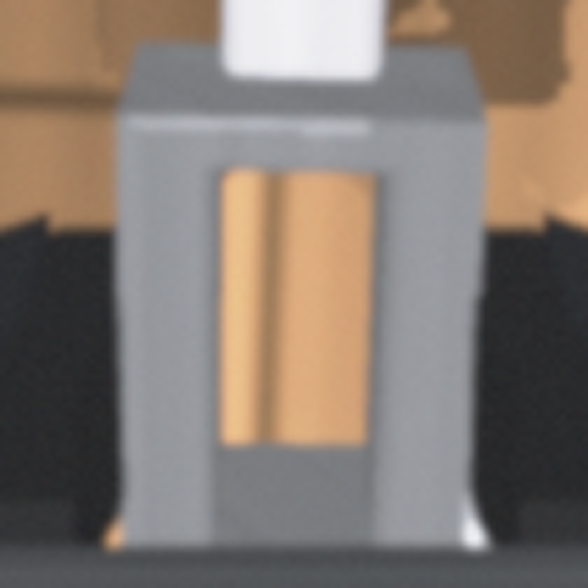

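```bash
python3 - <<'E'
from h import *
np.set_printoptions(precision=4,suppress=True)
im=cv2.imread("pics/w7.png")
i=bot.camera_info("wrist");H=i["hand_eye"]
def tool(uv,z):
    p=cv2.undistortPoints(np.array([[uv]],float),i["intrinsics"],i["dist_coeffs"])[0,0]
    d=H[:3,:3]@np.array([*p,1]);return (H[:3,3]+d*(z-H[2,3])/d[2])
for n,uv,z in [("Ltf",(286.1,216.1),-.0353),("Rtf",(351.6,216.1),-.0353),("Lbf",(289.5,203),-.0153),("Rbf",(348.9,203),-.0153),("slot tf",(303.7,225.4),-.0353),("slot tf R",(332.9,225.4),-.0353),("slot bb",(303.9,274.5),-.0153),("bbR",(330.7,274.5),-.0153)]:
    print(n,tool(uv,z))
g=im.min(2)
for r in range(10,200,30):
    c=np.where(g[r,290:340]>200)[0]+290
    print(r,c.min(),c.max(),tool(((c.min()+c.max())/2,r),-.0253)[:2],tool((c.min(),r),-.0253)[1]-tool((c.max(),r),-.0253)[1])
E
```

```text
Ltf [ 0.0245 -0.015  -0.0353]
Rtf [ 0.0245  0.0146 -0.0353]
Lbf [ 0.0244 -0.0152 -0.0153]
Rbf [ 0.0244  0.0153 -0.0153]
slot tf [ 0.02   -0.0071 -0.0353]
slot tf R [ 0.02    0.0062 -0.0353]
slot bb [-0.0171 -0.0083 -0.0153]
bbR [-0.0171  0.0065 -0.0153]
10 306 339 [0.1098 0.0012] -0.013422020420684466
40 306 338 [0.0987 0.001 ] -0.013330860686967393
70 306 337 [0.0871 0.0009] -0.013236465247572373
100 306 336 [0.0748 0.0007] -0.013138549212228609
130 305 335 [0.0619 0.0003] -0.0134863764124412
160 307 334 [0.0483 0.0006] -0.012469012591060657
190 306 332 [ 0.034  -0.0001] -0.012345535950781052
```

```bash
python3 - <<'E'
from h import *
cmd([.5029,-.1363,.142],down(np.radians(2.1)))
E
```

```text
tx 2.817 ty 2.375 tz 3.156 wx 0.001 wy 0.001 wz -0.008
```

Call:
play_rows:
  commands:
    - {"tx": 1, "ty": 1, "tz": 0, "wx": 0, "wy": 0, "wz": 0, "claw": 20}
    - {"tx": 2.4, "ty": 2, "tz": 0.5, "wx": 0, "wy": 0, "wz": 0, "claw": 20}
    - {"tx": 2.82, "ty": 2.38, "tz": 1.5, "wx": 0, "wy": 0, "wz": 0, "claw": 20}
    - {"tx": 2.82, "ty": 2.38, "tz": 2.5, "wx": 0, "wy": 0, "wz": 0, "claw": 20}
    - {"tx": 2.82, "ty": 2.38, "tz": 3.15, "wx": 0, "wy": 0, "wz": 0, "claw": 20}
    - {"tx": 2.82, "ty": 2.38, "tz": 3.15, "wx": 0, "wy": 0, "wz": 0, "claw": 20}
    - {"tx": 2.82, "ty": 2.38, "tz": 3.15, "wx": 0, "wy": 0, "wz": 0, "claw": 20}
    - {"tx": 2.82, "ty": 2.38, "tz": 3.15, "wx": 0, "wy": 0, "wz": 0, "claw": 20}

```text
clock: 9.12
tcp_pos: [0.5034, -0.1369, 0.1431]
ee_rot: [[-0.035, 0.999, 0.002], [0.999, 0.035, -0.001], [-0.001, 0.002, -1.0]]
ft_force: [0.2, -1.1, -1.6]
opening: 0.337
```

```bash
python3 - <<'E'
from h import *
np.set_printoptions(precision=4,suppress=True)
st=bot.get_state();print(st["tcp_pos"],st["ft_force"],st["torque"],st["opening"],st["qd"])
cmd([.5029,-.1363,.142],down(np.radians(2.1)),st)
im=bot.camera("wrist");cv2.imwrite("pics/w8.png",im);np.save("st8.npy",st,allow_pickle=True)
cv2.imwrite("pics/w8k.png",cv2.resize(im[190:300,260:375],None,fx=5.4,fy=5.4,interpolation=cv2.INTER_CUBIC))
E
```

```text
[ 0.5034 -0.1369  0.1431] [ 0.1891 -1.1133 -1.5503] [-0.1257  0.0842 -0.0451] 0.33738856223246577 [-0.0005  0.0019  0.0052 -0.0001 -0.0023 -0.0001]
tx 0.020 ty -0.016 tz 0.037 wx 0.018 wy 0.010 wz -0.016
```

View pics/w8.png

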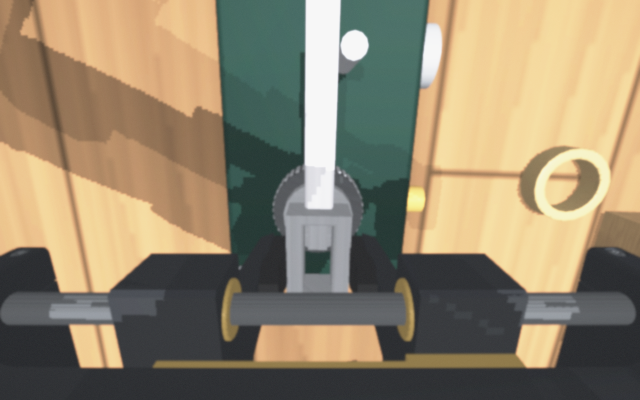

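View pics/w8k.png

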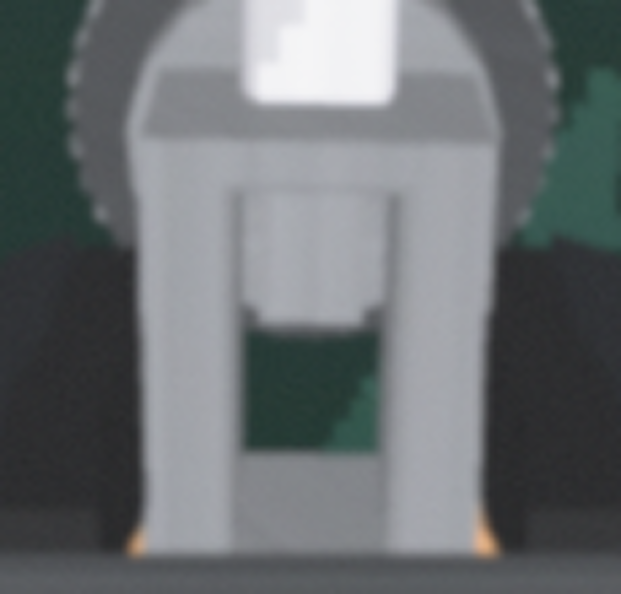

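```bash
cat > ov.py <<'E'
from h import *
def overlay(im,st,ax,yaw,out,box,f):
    x0,y0,x1,y1=box
    o=cv2.resize(im[y0:y1,x0:x1],None,fx=f,fy=f,interpolation=cv2.INTER_CUBIC)
    c,s=np.cos(yaw),np.sin(yaw)
    W=lambda x,y,z:[ax[0]+c*x-s*y,ax[1]+s*x+c*y,z]
    rect=lambda a,b,z:[W(i*a,j*b,z) for i,j in ((-1,-1),(1,-1),(1,1),(-1,1))]
    circ=lambda r,z:[W(r*np.cos(t),r*np.sin(t),z) for t in np.linspace(0,2*np.pi,40)]
    for P,col in ((rect(.017,.006,.118),(255,0,0)),(rect(.017,.006,.131),(0,255,0)),(rect(.0155,.0045,.134),(0,0,255)),(circ(.023,.118),(255,255,0)),(circ(.031,.108),(0,255,255))):
        q=((proj("wrist",P,st)-[x0,y0]+.5)*f).astype(np.int32)
        cv2.polylines(o,[q.reshape(-1,1,2)],True,col,1)
    cv2.imwrite(out,o)
E
python3 - <<'E'
from ov import *
st=np.load("st8.npy",allow_pickle=True).item()
overlay(cv2.imread("pics/w8.png"),st,(.5025,-.1349),np.radians(91),"pics/ov8.png",(250,155,390,300),5)
E
```

```text
(no output)
```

View pics/ov8.png

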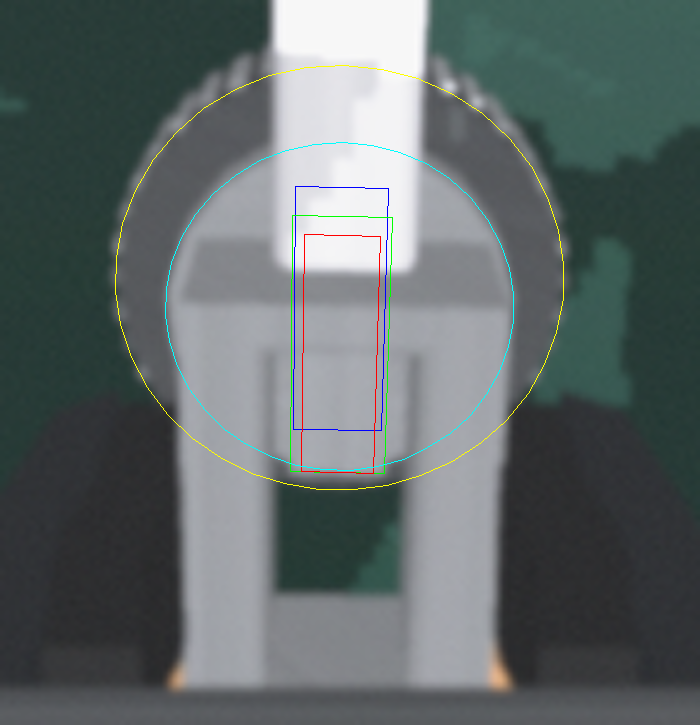

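```bash
python3 - <<'E'
from ov import *
im=cv2.imread("pics/w8.png").astype(float)
c=im[155:300,250:390]
e=np.clip((c-130)*5,0,255).astype(np.uint8)
cv2.imwrite("pics/w8e.png",cv2.resize(e,None,fx=5,fy=5,interpolation=cv2.INTER_CUBIC))
E
```

```text
(no output)
```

View pics/w8e.png

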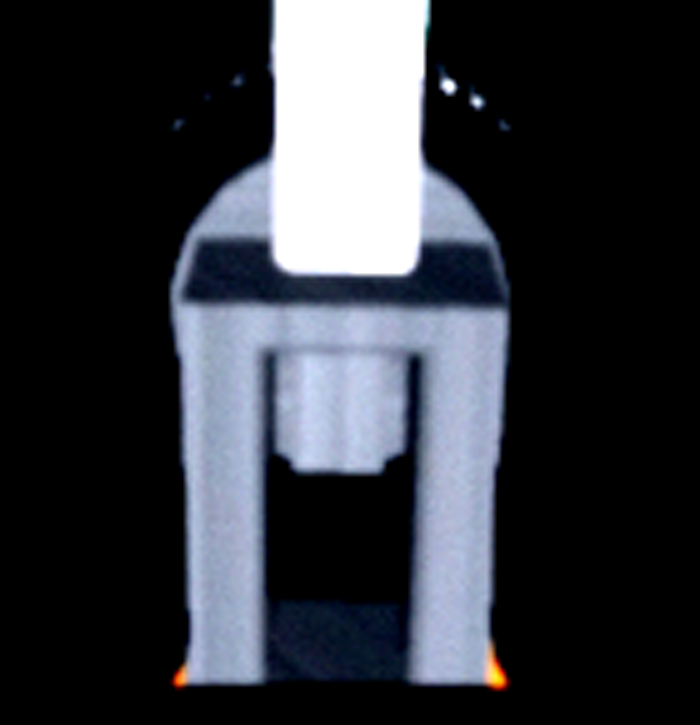

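Call:
play_rows:
  commands:
    - {"tx": 0.02, "ty": -0.02, "tz": 0.2, "wx": 0, "wy": 0, "wz": 0, "claw": 20}
    - {"tx": 0.02, "ty": -0.02, "tz": 0.5, "wx": 0, "wy": 0, "wz": 0, "claw": 20}
    - {"tx": 0.02, "ty": -0.02, "tz": 0.7, "wx": 0, "wy": 0, "wz": 0, "claw": 20}
    - {"tx": 0.02, "ty": -0.02, "tz": 0.7, "wx": 0, "wy": 0, "wz": 0, "claw": 20}

```text
clock: 9.68
tcp_pos: [0.5021, -0.136, 0.1205]
ee_rot: [[-0.035, 0.999, -0.001], [0.999, 0.035, 0.001], [0.001, -0.001, -1.0]]
ft_force: [-0.3, -0.2, -0.7]
opening: 0.335
```

```bash
python3 - <<'E'
from ov import *
np.set_printoptions(precision=4,suppress=True)
st=bot.get_state();print(st["tcp_pos"],st["ft_force"],st["torque"],st["opening"])
cmd([.5029,-.1363,.1027],down(np.radians(2.1)),st)
im=bot.camera("wrist");cv2.imwrite("pics/w9.png",im);np.save("st9.npy",st,allow_pickle=True)
overlay(np.clip((im.astype(float)-100)*3,0,255).astype(np.uint8),st,(.5025,-.1349),np.radians(91),"pics/ov9.png",(250,155,390,300),5)
E
```

```text
[ 0.5021 -0.136   0.1205] [-0.3117 -0.1701 -0.6808] [-0.065   0.0331 -0.0073] 0.3349830429019003
tx -0.012 ty 0.027 tz 0.593 wx -0.012 wy -0.007 wz -0.017
```

View pics/ov9.png

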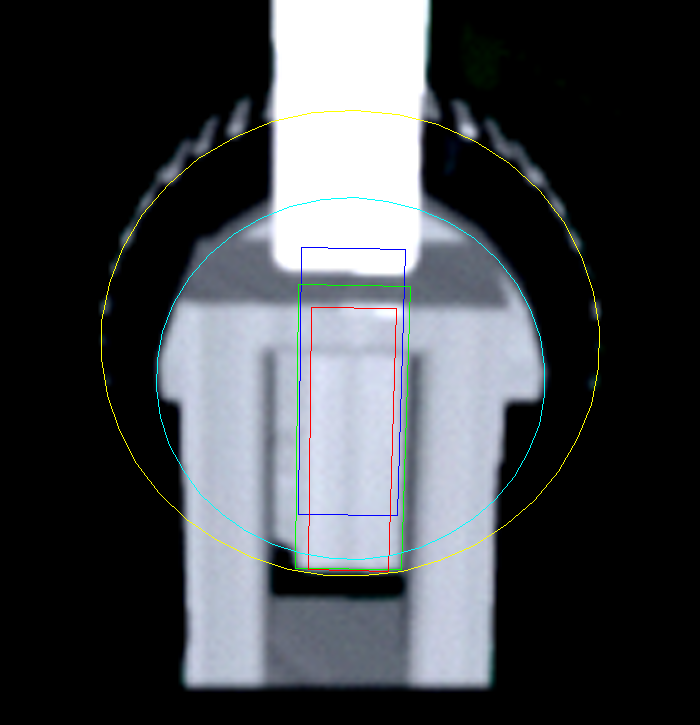

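View pics/w9.png

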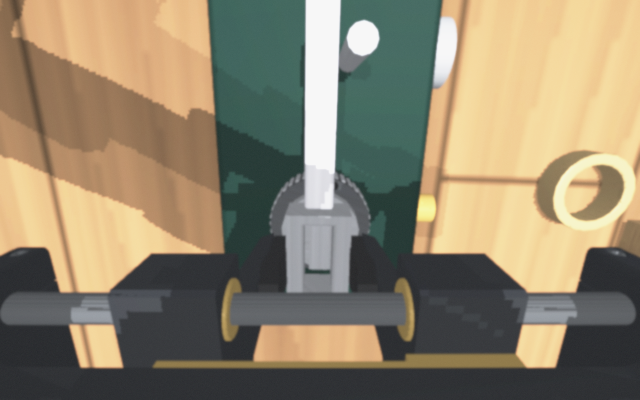

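Call:
play_rows:
  commands:
    - {"tx": 0, "ty": 0.045, "tz": 0, "wx": 0, "wy": 0, "wz": 0, "claw": 20}
    - {"tx": 0, "ty": 0.045, "tz": 0.1, "wx": 0, "wy": 0, "wz": 0, "claw": 20}
    - {"tx": 0, "ty": 0.045, "tz": 0.2, "wx": 0, "wy": 0, "wz": 0, "claw": 20}
    - {"tx": 0, "ty": 0.045, "tz": 0.2, "wx": 0, "wy": 0, "wz": 0, "claw": 20}

```text
clock: 10.22
tcp_pos: [0.5036, -0.136, 0.1148]
ee_rot: [[-0.035, 0.999, -0.0], [0.999, 0.035, 0.0], [0.0, -0.0, -1.0]]
ft_force: [0.1, -0.1, -0.9]
opening: 0.335
```

```bash
python3 - <<'E'
from ov import *
np.set_printoptions(precision=4,suppress=True)
st=bot.get_state();print(st["tcp_pos"],st["ft_force"],st["torque"],st["opening"])
im=bot.camera("wrist");cv2.imwrite("pics/w10.png",im)
overlay(np.clip((im.astype(float)-100)*3,0,255).astype(np.uint8),st,(.5025,-.1349),np.radians(91),"pics/ov10.png",(250,155,390,300),5)
E
```

```text
[ 0.5036 -0.136   0.1148] [ 0.1093 -0.0558 -0.8794] [-0.0965  0.1542  0.0165] 0.33490588822449874
```

View pics/ov10.png

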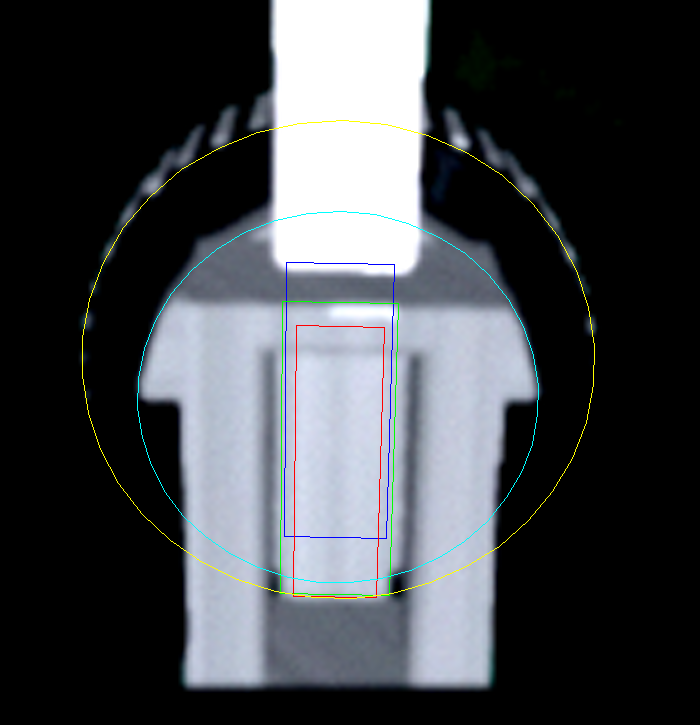

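Call:
play_rows:
  commands:
    - {"tx": 0, "ty": 0, "tz": 0.1, "wx": 0, "wy": 0, "wz": 0, "claw": 20}
    - {"tx": 0, "ty": 0, "tz": 0.2, "wx": 0, "wy": 0, "wz": 0, "claw": 20}
    - {"tx": 0, "ty": 0, "tz": 0.2, "wx": 0, "wy": 0, "wz": 0, "claw": 20}

```text
clock: 10.65
tcp_pos: [0.5036, -0.136, 0.1088]
ee_rot: [[-0.035, 0.999, -0.0], [0.999, 0.035, 0.0], [0.0, -0.0, -1.0]]
ft_force: [-0.3, 0.1, -1.4]
opening: 0.333
```

```bash
python3 - <<'E'
from ov import *
np.set_printoptions(precision=4,suppress=True)
st=bot.get_state();print(st["tcp_pos"],st["ft_force"],st["torque"],st["opening"])
E
```

```text
[ 0.5036 -0.136   0.1088] [-0.2821  0.0839 -1.3985] [-0.0969  0.0418 -0.0024] 0.33261583541248163
```

Call:
play_rows:
  commands:
    - {"tx": 0, "ty": 0, "tz": 0.07, "wx": 0, "wy": 0, "wz": 0, "claw": 20}
    - {"tx": 0, "ty": 0, "tz": 0.14, "wx": 0, "wy": 0, "wz": 0, "claw": 20}
    - {"tx": 0, "ty": 0, "tz": 0.14, "wx": 0, "wy": 0, "wz": 0, "claw": 20}

```text
clock: 11.02
tcp_pos: [0.5036, -0.136, 0.1047]
ee_rot: [[-0.035, 0.999, -0.0], [0.999, 0.035, 0.0], [0.0, -0.0, -1.0]]
ft_force: [-0.2, -0.7, -0.8]
opening: 0.334
```

Call:
play_rows:
  commands:
    - {"tx": 0, "ty": 0, "tz": 0.03, "wx": 0, "wy": 0, "wz": 0, "claw": 20}
    - {"tx": 0, "ty": 0, "tz": 0.03, "wx": 0, "wy": 0, "wz": 0, "claw": 20}

```text
clock: 11.28
tcp_pos: [0.5037, -0.136, 0.104]
ee_rot: [[-0.035, 0.999, -0.0], [0.999, 0.035, -0.0], [-0.0, -0.0, -1.0]]
ft_force: [0.4, -0.6, -1.4]
opening: 0.334
```

Call:
play_rows:
  commands:
    - {"tx": 0, "ty": 0, "tz": 0.03, "wx": 0, "wy": 0, "wz": 0, "claw": 20}
    - {"tx": 0, "ty": 0, "tz": 0.03, "wx": 0, "wy": 0, "wz": 0, "claw": 20}

```text
clock: 11.52
tcp_pos: [0.5037, -0.136, 0.1031]
ee_rot: [[-0.035, 0.999, -0.0], [0.999, 0.035, 0.0], [0.0, -0.0, -1.0]]
ft_force: [-0.4, 0.3, -1.3]
opening: 0.334
```

```bash
python3 - <<'E'
from ov import *
np.set_printoptions(precision=4,suppress=True)
st=bot.get_state();print(st["tcp_pos"],st["ft_force"],st["torque"],st["opening"])
im=bot.camera("wrist");cv2.imwrite("pics/w11.png",im)
E
```

```text
[ 0.5037 -0.136   0.1031] [-0.3927  0.3403 -1.323 ] [-0.093   0.0765 -0.0177] 0.3344993398499983
```

View pics/w11.png

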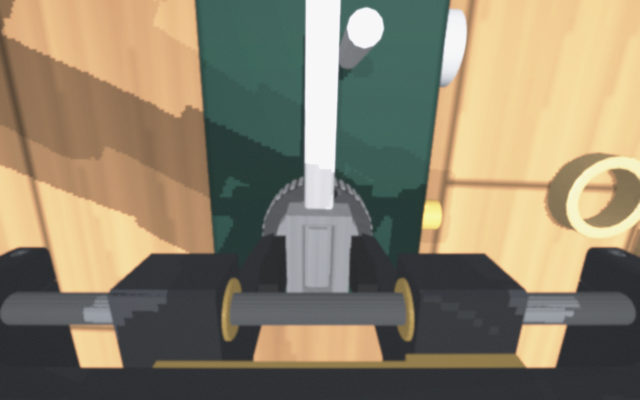

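Call:
play_rows:
  commands:
    - {"tx": 0, "ty": 0, "tz": 0.03, "wx": 0, "wy": 0, "wz": 0, "claw": 20}
    - {"tx": 0, "ty": 0, "tz": 0.03, "wx": 0, "wy": 0, "wz": 0, "claw": 20}

```text
clock: 11.82
tcp_pos: [0.5038, -0.1361, 0.1027]
ee_rot: [[-0.035, 0.999, 0.0], [0.999, 0.035, -0.0], [-0.0, 0.0, -1.0]]
ft_force: [-1.4, 1.8, 4.9]
opening: 0.337
```

Call:
play_rows:
  commands:
    - {"tx": 0, "ty": 0, "tz": 0.02, "wx": 0, "wy": 0, "wz": 0, "claw": 20}
    - {"tx": 0, "ty": 0, "tz": 0.02, "wx": 0, "wy": 0, "wz": 0, "claw": 20}

```text
clock: 12.08
tcp_pos: [0.5038, -0.1361, 0.1026]
ee_rot: [[-0.035, 0.999, 0.001], [0.999, 0.035, -0.0], [-0.0, 0.001, -1.0]]
ft_force: [-4.9, 1.7, 10.6]
opening: 0.333
```

Call:
play_rows:
  commands:
    - {"tx": 0, "ty": 0, "tz": -0.02, "wx": 0, "wy": 0, "wz": 0, "claw": 40}
    - {"tx": 0, "ty": 0, "tz": -0.02, "wx": 0, "wy": 0, "wz": 0, "claw": 50}
    - {"tx": 0, "ty": 0, "tz": -0.02, "wx": 0, "wy": 0, "wz": 0, "claw": 60}
    - {"tx": 0, "ty": 0, "tz": -0.02, "wx": 0, "wy": 0, "wz": 0, "claw": 60}
    - {"tx": 0, "ty": 0, "tz": -0.02, "wx": 0, "wy": 0, "wz": 0, "claw": 60}

```text
clock: 12.7
tcp_pos: [0.5037, -0.136, 0.1021]
ee_rot: [[-0.035, 0.999, -0.0], [0.999, 0.035, 0.0], [0.0, -0.0, -1.0]]
ft_force: [-0.2, -0.1, -0.5]
opening: 0.603
```

Call:
play_rows:
  commands:
    - {"tx": 0, "ty": 0, "tz": -0.5, "wx": 0, "wy": 0, "wz": 0, "claw": 60}
    - {"tx": 0, "ty": 0, "tz": -1.5, "wx": 0, "wy": 0, "wz": 0, "claw": 80}
    - {"tx": 0, "ty": 0, "tz": -2.5, "wx": 0, "wy": 0, "wz": 0, "claw": 100}
    - {"tx": 0, "ty": 0, "tz": -2.5, "wx": 0, "wy": 0, "wz": 0, "claw": 100}
    - {"tx": 0, "ty": 0, "tz": -2.5, "wx": 0, "wy": 0, "wz": 0, "claw": 100}

```text
clock: 13.32
tcp_pos: [0.5034, -0.1359, 0.1768]
ee_rot: [[-0.035, 0.999, -0.001], [0.999, 0.035, 0.0], [0.0, -0.001, -1.0]]
ft_force: [-0.6, -0.2, -0.9]
opening: 0.992
```

```bash
python3 - <<'E'
from ov import *
np.set_printoptions(precision=4,suppress=True)
st=bot.get_state();print(st["tcp_pos"],st["ft_force"],st["torque"],st["opening"])
im=bot.camera("wrist");cv2.imwrite("pics/w12.png",im);np.save("st12.npy",st,allow_pickle=True)
im=bot.camera("scene");cv2.imwrite("pics/s12.png",cv2.resize(im[170:290,220:360],None,fx=5,fy=5,interpolation=cv2.INTER_CUBIC))
E
```

```text
[ 0.5034 -0.1359  0.1768] [-0.5848 -0.161  -0.9032] [-0.0696  0.0555  0.0314] 0.9923384449666198
```

View pics/w12.png

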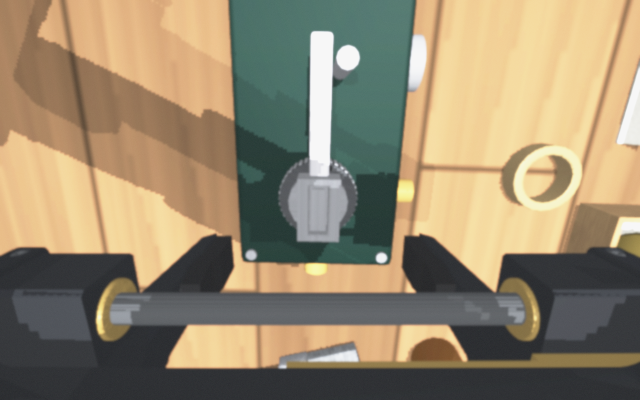

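View pics/s12.png

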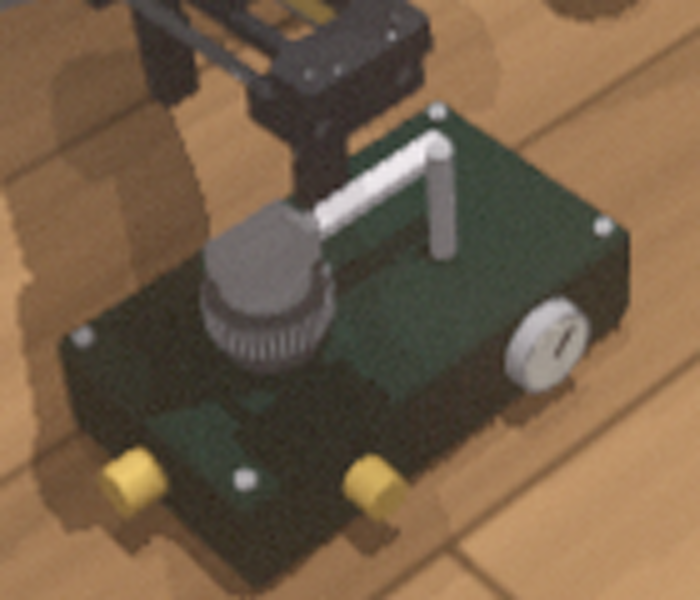

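```bash
python3 - <<'E'
from ov import *
cmd([.503,-.1348,.077],down(np.radians(32)))
st=np.load("st12.npy",allow_pickle=True).item();im=cv2.imread("pics/w12.png")
print(onplane("wrist",[(347.5,57.5)],.14,st))
overlay(np.clip((im.astype(float)-60)*1.7,0,255).astype(np.uint8),st,(.503,-.1348),np.radians(91),"pics/ov12.png",(250,20,390,270),2.4)
g=im.min(2)
for r in range(45,165,20):
    c=np.where(g[r,300:338]>190)[0]+300; print(r,onplane("wrist",[((c.min()+c.max())/2,r)],.128,st))
E
```

```text
tx 0.032 ty -0.003 tz 3.311 wx -0.015 wy -0.015 wz -5.997
[[ 0.51717605 -0.03477461  0.14      ]]
45 [[ 0.50117282 -0.02634091  0.128     ]]
65 [[ 0.50131226 -0.03816851  0.128     ]]
85 [[ 0.50145635 -0.05039071  0.128     ]]
105 [[ 0.50193985 -0.06301754  0.128     ]]
125 [[ 0.50209993 -0.07609621  0.128     ]]
145 [[ 0.50226572 -0.08964041  0.128     ]]
```

View pics/ov12.png

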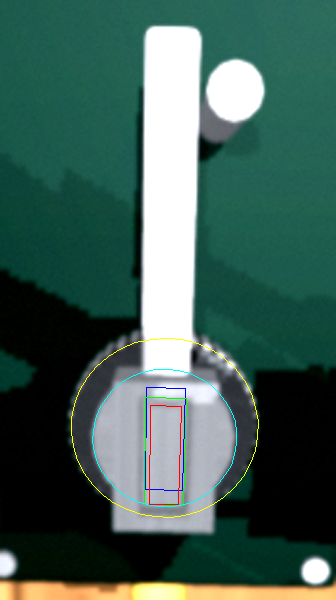

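Call:
play_rows:
  commands:
    - {"tx": 0.03, "ty": 0, "tz": 0, "wx": 0, "wy": 0, "wz": -2, "claw": 100}
    - {"tx": 0.03, "ty": 0, "tz": 0, "wx": 0, "wy": 0, "wz": -4, "claw": 100}
    - {"tx": 0.03, "ty": 0, "tz": 0, "wx": 0, "wy": 0, "wz": -6, "claw": 100}
    - {"tx": 0.03, "ty": 0, "tz": 1, "wx": 0, "wy": 0, "wz": -6, "claw": 100}
    - {"tx": 0.03, "ty": 0, "tz": 2, "wx": 0, "wy": 0, "wz": -6, "claw": 100}
    - {"tx": 0.03, "ty": 0, "tz": 2.2, "wx": 0, "wy": 0, "wz": -6, "claw": 100}
    - {"tx": 0.03, "ty": 0, "tz": 2.2, "wx": 0, "wy": 0, "wz": -6, "claw": 100}

```text
clock: 14.3
tcp_pos: [0.5038, -0.1352, 0.1114]
ee_rot: [[-0.53, 0.848, -0.0], [0.848, 0.53, 0.0], [0.0, -0.0, -1.0]]
ft_force: [1.0, 0.3, 1.5]
opening: 0.998
```

```bash
python3 - <<'E'
from ov import *
np.set_printoptions(precision=4,suppress=True)
st=bot.get_state();print(st["tcp_pos"],st["ft_force"],st["torque"],st["opening"])
cmd([.503,-.1348,.077],down(np.radians(32)))
im=bot.camera("wrist");cv2.imwrite("pics/w13.png",im)
im=bot.camera("scene");cv2.imwrite("pics/s13.png",cv2.resize(im[140:290,200:370],None,fx=4,fy=4,interpolation=cv2.INTER_CUBIC))
E
```

```text
[ 0.5038 -0.1352  0.1114] [0.9555 0.2548 1.5383] [-0.0736  0.0553 -0.0304] 0.9979689928264439
tx 0.024 ty -0.015 tz 1.147 wx -0.001 wy -0.003 wz 0.003
```

View pics/w13.png

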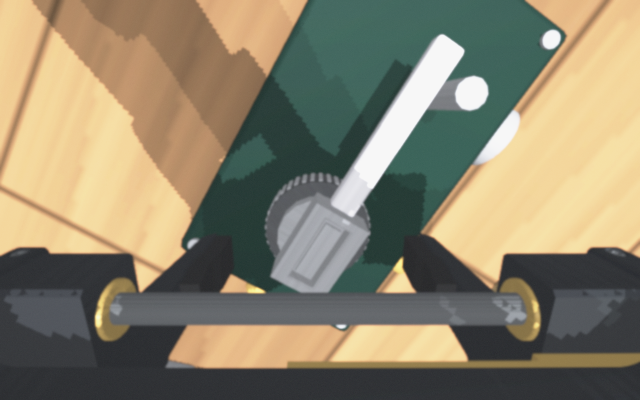

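View pics/s13.png

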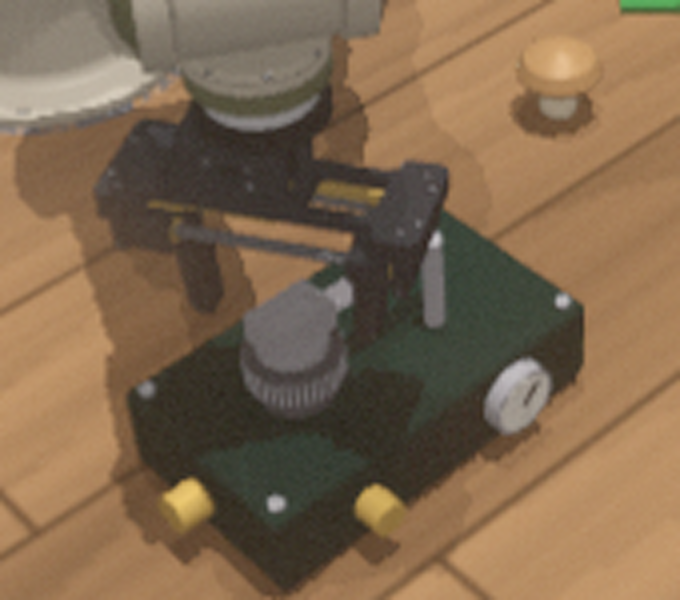

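Call:
play_rows:
  commands:
    - {"tx": 0.02, "ty": -0.015, "tz": 0.4, "wx": 0, "wy": 0, "wz": 0, "claw": 100}
    - {"tx": 0.02, "ty": -0.015, "tz": 0.7, "wx": 0, "wy": 0, "wz": 0, "claw": 100}
    - {"tx": 0.02, "ty": -0.015, "tz": 0.9, "wx": 0, "wy": 0, "wz": 0, "claw": 100}
    - {"tx": 0.02, "ty": -0.015, "tz": 0.9, "wx": 0, "wy": 0, "wz": 0, "claw": 100}
    - {"tx": 0.02, "ty": -0.015, "tz": 0.9, "wx": 0, "wy": 0, "wz": 0, "claw": 100}

```text
clock: 15.02
tcp_pos: [0.5031, -0.1349, 0.0844]
ee_rot: [[-0.53, 0.848, 0.0], [0.848, 0.53, -0.0], [-0.0, 0.0, -1.0]]
ft_force: [-0.3, -0.0, 0.1]
opening: 0.999
```

```bash
python3 - <<'E'
from ov import *
np.set_printoptions(precision=4,suppress=True)
st=bot.get_state();print(st["tcp_pos"],st["ft_force"],st["torque"],st["opening"])
cmd([.503,-.1348,.077],down(np.radians(32)))
im=bot.camera("wrist");cv2.imwrite("pics/w14.png",im)
im=bot.camera("scene");cv2.imwrite("pics/s14.png",cv2.resize(im[170:270,220:340],None,fx=6,fy=6,interpolation=cv2.INTER_CUBIC))
E
```

```text
[ 0.5031 -0.1349  0.0844] [-0.2723 -0.0302  0.1479] [-0.0239  0.0278 -0.0231] 0.9987243492948831
tx 0.006 ty -0.001 tz 0.247 wx 0.002 wy 0.004 wz 0.004
```

View pics/w14.png

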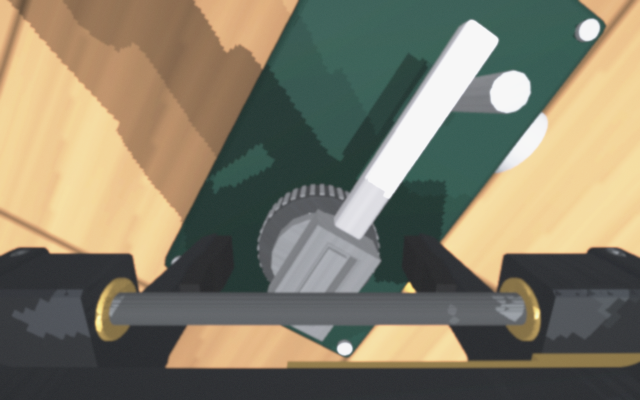

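View pics/s14.png

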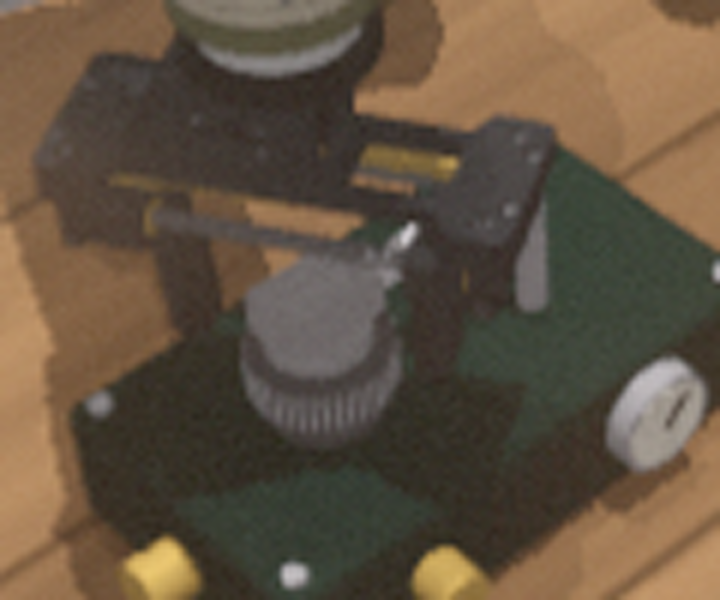

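```bash
python3 - <<'E'
from ov import *
from scipy.optimize import fsolve
np.set_printoptions(precision=4,suppress=True)
st=bot.get_state()
S=lambda X:(proj("scene",[st["tcp_pos"]+st["ee_rot"]@np.array(X)])[0]-[220,170])*6
Wp=lambda X:proj("wrist",[st["tcp_pos"]+st["ee_rot"]@np.array(X)],st)[0]
print("head centre",(proj("scene",[[.503,-.1348,.138],[.503,-.1348,.118]])-[220,170])*6)
# rod centre at scene crop (300,240); wrist row 308
for name,sc,row in (("centre",(290,238),308.5),):
    f=lambda q:[*(S(q)-np.array(sc)),Wp(q)[1]-row]
    print(name,fsolve(f,[0,0,-.07]))
for y in (-.04,0,.04): 
  print(y,[S([0,y,z]).round(0).tolist() for z in(-.06,-.07,-.08)],)
E
```

```text
head centre [[310.3782 279.6738]
 [314.8658 315.4511]]
centre [ 0.0029 -0.0077 -0.0719]
-0.04 [[213.0, 251.0], [210.0, 233.0], [207.0, 214.0]]
0 [[309.0, 268.0], [306.0, 250.0], [304.0, 231.0]]
0.04 [[406.0, 285.0], [404.0, 267.0], [403.0, 248.0]]
```

Call:
play_rows:
  commands:
    - {"tx": 0, "ty": 0, "tz": 0.1, "wx": 0, "wy": 0, "wz": 0, "claw": 100}
    - {"tx": 0, "ty": 0, "tz": 0.19, "wx": 0, "wy": 0, "wz": 0, "claw": 100}
    - {"tx": 0, "ty": 0, "tz": 0.19, "wx": 0, "wy": 0, "wz": 0, "claw": 90}
    - {"tx": 0, "ty": 0, "tz": 0.19, "wx": 0, "wy": 0, "wz": 0, "claw": 80}
    - {"tx": 0, "ty": 0, "tz": 0.19, "wx": 0, "wy": 0, "wz": 0, "claw": 76}
    - {"tx": 0, "ty": 0, "tz": 0.19, "wx": 0, "wy": 0, "wz": 0, "claw": 73}
  newtons: 45

```text
clock: 15.88
tcp_pos: [0.503, -0.1349, 0.0786]
ee_rot: [[-0.53, 0.848, 0.0], [0.848, 0.53, -0.0], [-0.0, 0.0, -1.0]]
ft_force: [-0.4, -0.8, -0.3]
opening: 0.729
```

```bash
python3 - <<'E'
from ov import *
np.set_printoptions(precision=4,suppress=True)
st=bot.get_state();print(st["tcp_pos"],st["ft_force"],st["torque"],st["opening"])
im=bot.camera("wrist");cv2.imwrite("pics/w15.png",im)
E
```

```text
[ 0.503  -0.1349  0.0786] [-0.381  -0.7652 -0.2794] [-0.0326  0.0722  0.0251] 0.7290349425110273
```

View pics/w15.png

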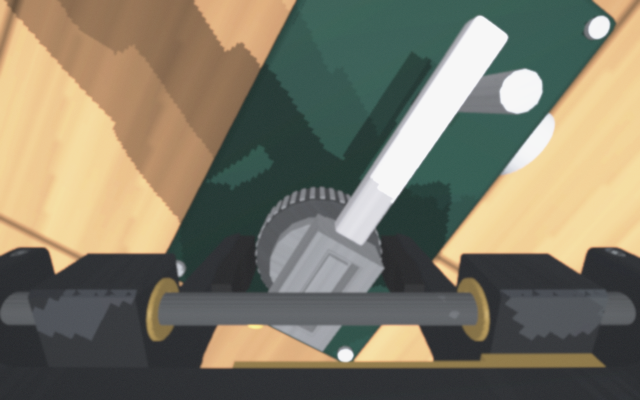

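Call:
play_rows:
  commands:
    - {"tx": 0, "ty": 0, "tz": 0, "wx": 0, "wy": 0, "wz": 0, "claw": 70}
    - {"tx": 0, "ty": 0, "tz": 0, "wx": 0, "wy": 0, "wz": 0, "claw": 65}
    - {"tx": 0, "ty": 0, "tz": 0, "wx": 0, "wy": 0, "wz": 0, "claw": 60}
    - {"tx": 0, "ty": 0, "tz": 0, "wx": 0, "wy": 0, "wz": 0, "claw": 60}
  newtons: 45

```text
clock: 16.42
tcp_pos: [0.5033, -0.1347, 0.0786]
ee_rot: [[-0.53, 0.848, 0.001], [0.848, 0.53, 0.0], [-0.0, 0.001, -1.0]]
ft_force: [4.8, 2.4, -0.4]
opening: 0.69
```

```bash
python3 - <<'E'
from ov import *
np.set_printoptions(precision=4,suppress=True)
for i in range(3):
    st=bot.get_state();print(st["tcp_pos"],st["ft_force"],st["torque"],st["opening"],st["joint_torque"]); 
E
```

```text
[ 0.5033 -0.1347  0.0786] [ 4.7514  2.364  -0.3601] [ 0.3612 -0.6738 -0.0208] 0.690087369144848 [ -2.0683 -42.794  -20.0558  -0.9074   0.6732  -0.0115]
[ 0.5033 -0.1347  0.0786] [ 4.7514  2.364  -0.3601] [ 0.3612 -0.6738 -0.0208] 0.690087369144848 [ -2.0683 -42.794  -20.0558  -0.9074   0.6732  -0.0115]
[ 0.5033 -0.1347  0.0786] [ 4.7514  2.364  -0.3601] [ 0.3612 -0.6738 -0.0208] 0.690087369144848 [ -2.0683 -42.794  -20.0558  -0.9074   0.6732  -0.0115]
```

Call:
play_rows:
  commands:
    - {"tx": 0, "ty": 0, "tz": 0, "wx": 0, "wy": 0, "wz": 0.5, "claw": 60}
    - {"tx": 0, "ty": 0, "tz": 0, "wx": 0, "wy": 0, "wz": 1, "claw": 60}
    - {"tx": 0, "ty": 0, "tz": 0, "wx": 0, "wy": 0, "wz": 1.5, "claw": 60}
    - {"tx": 0, "ty": 0, "tz": 0, "wx": 0, "wy": 0, "wz": 2, "claw": 60}

```text
clock: 16.92
tcp_pos: [0.5033, -0.1347, 0.0786]
ee_rot: [[-0.374, 0.927, 0.001], [0.927, 0.374, 0.0], [-0.0, 0.001, -1.0]]
ft_force: [4.5, 3.6, -1.2]
opening: 0.69
```

```bash
cat > q.py <<'E'
from ov import *
np.set_printoptions(precision=3,suppress=True)
st=bot.get_state();R=st["ee_rot"]
print(st["clock"],st["tcp_pos"],"F",st["ft_force"],"T",st["torque"],"op %.3f"%st["opening"],"yaw %.2f"%np.degrees(np.arctan2(R[1,1],R[0,1])),"jt6 %.3f"%st["joint_torque"][5])
E
python3 q.py; python3 -c "
from h import *
cv2.imwrite('pics/w16.png',bot.camera('wrist'))"
```

```text
16.925 [ 0.503 -0.135  0.079] F [ 4.474  3.556 -1.182] T [ 0.419 -0.672  0.139] op 0.690 yaw 21.96 jt6 -0.309
```

View pics/w16.png

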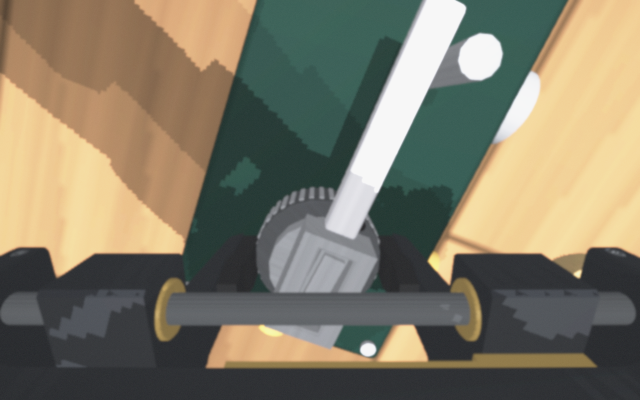

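Call:
play_rows:
  commands:
    - {"tx": 0, "ty": 0, "tz": 0, "wx": 0, "wy": 0, "wz": 0, "claw": 60}
    - {"tx": 0, "ty": 0, "tz": 0, "wx": 0, "wy": 0, "wz": 0.5, "claw": 60}
    - {"tx": 0, "ty": 0, "tz": 0, "wx": 0, "wy": 0, "wz": 1, "claw": 60}
    - {"tx": 0, "ty": 0, "tz": 0, "wx": 0, "wy": 0, "wz": 1.5, "claw": 60}
    - {"tx": 0, "ty": 0, "tz": 0, "wx": 0, "wy": 0, "wz": 2, "claw": 60}
  newtons: 15

```text
clock: 17.6
tcp_pos: [0.5033, -0.1347, 0.0786]
ee_rot: [[-0.207, 0.978, 0.001], [0.978, 0.207, 0.0], [-0.0, 0.001, -1.0]]
ft_force: [4.8, 3.2, -1.1]
opening: 0.695
```

```bash
python3 q.py
```

```text
17.6 [ 0.503 -0.135  0.079] F [ 4.821  3.188 -1.1  ] T [ 0.402 -0.708  0.111] op 0.695 yaw 11.95 jt6 -0.309
```

Call:
play_rows:
  commands:
    - {"tx": 0, "ty": 0, "tz": 0, "wx": 0, "wy": 0, "wz": 0.3, "claw": 60}
    - {"tx": 0, "ty": 0, "tz": 0, "wx": 0, "wy": 0, "wz": 0.6, "claw": 60}
    - {"tx": 0, "ty": 0, "tz": 0, "wx": 0, "wy": 0, "wz": 0.9, "claw": 60}
    - {"tx": 0, "ty": 0, "tz": 0, "wx": 0, "wy": 0, "wz": 1.2, "claw": 60}

```text
clock: 18.1
tcp_pos: [0.5033, -0.1347, 0.0786]
ee_rot: [[-0.104, 0.995, 0.001], [0.995, 0.104, 0.0], [-0.0, 0.001, -1.0]]
ft_force: [4.2, 2.9, -1.5]
opening: 0.698
```

```bash
python3 q.py;python3 -c "
from h import *
cv2.imwrite('pics/w17.png',bot.camera('wrist'))"
```

```text
18.1 [ 0.503 -0.135  0.079] F [ 4.219  2.928 -1.533] T [ 0.392 -0.681  0.187] op 0.698 yaw 5.99 jt6 -0.125
```

View pics/w17.png

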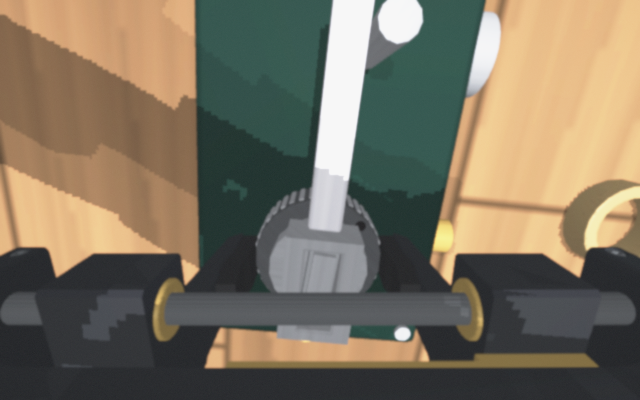

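```bash
python3 - <<'E'
from h import *
s7=np.load("st7.npy",allow_pickle=True).item()
a=onplane("wrist",[(350+357/6,45+95/6)],.108,s7)[0]; b=onplane("wrist",[(361,226)],.108)[0]
for p in(a,b):
    d=p[:2]-[.503,-.1348];print(p,np.hypot(*d),np.degrees(np.arctan2(d[1],d[0])))
print(np.linalg.norm(a-b))
E
```

```text
[ 0.51073143 -0.1091997   0.108     ] 0.02674229361876035 73.19539738694745
[ 0.52135224 -0.11537955  0.108     ] 0.026720004070044295 46.61987990757119
0.012287890521680122
```

Call:
play_rows:
  commands:
    - {"tx": 0, "ty": 0, "tz": 0, "wx": 0, "wy": 0, "wz": 0.2, "claw": 60}
    - {"tx": 0, "ty": 0, "tz": 0, "wx": 0, "wy": 0, "wz": 0.4, "claw": 60}
    - {"tx": 0, "ty": 0, "tz": 0, "wx": 0, "wy": 0, "wz": 0.6, "claw": 60}

```text
clock: 18.52
tcp_pos: [0.5033, -0.1348, 0.0786]
ee_rot: [[-0.052, 0.999, 0.001], [0.999, 0.052, 0.0], [-0.0, 0.001, -1.0]]
ft_force: [5.1, 2.7, -1.4]
opening: 0.7
```

```bash
python3 q.py
```

```text
18.525 [ 0.503 -0.135  0.079] F [ 5.117  2.698 -1.437] T [ 0.341 -0.676  0.138] op 0.700 yaw 3.00 jt6 -0.033
```

Call:
play_rows:
  commands:
    - {"tx": 0, "ty": 0, "tz": 0, "wx": 0, "wy": 0, "wz": 0.2, "claw": 60}
    - {"tx": 0, "ty": 0, "tz": 0, "wx": 0, "wy": 0, "wz": 0.4, "claw": 60}

```text
clock: 18.77
tcp_pos: [0.5033, -0.1347, 0.0786]
ee_rot: [[-0.018, 1.0, 0.001], [1.0, 0.018, 0.0], [0.0, 0.001, -1.0]]
ft_force: [5.2, 2.6, -0.8]
opening: 0.697
```

```bash
python3 q.py
```

```text
18.775 [ 0.503 -0.135  0.079] F [ 5.245  2.635 -0.798] T [ 0.365 -0.757  0.138] op 0.697 yaw 1.01 jt6 -0.033
```

Call:
play_rows:
  commands:
    - {"tx": 0, "ty": 0, "tz": 0, "wx": 0, "wy": 0, "wz": 0.2, "claw": 60}
    - {"tx": 0, "ty": 0, "tz": 0, "wx": 0, "wy": 0, "wz": 0.4, "claw": 60}

```text
clock: 19.02
tcp_pos: [0.5033, -0.1347, 0.0786]
ee_rot: [[0.017, 1.0, 0.001], [1.0, -0.017, -0.0], [0.0, 0.001, -1.0]]
ft_force: [4.3, 3.1, -1.7]
opening: 0.699
```

```bash
python3 q.py
```

```text
19.025 [ 0.503 -0.135  0.079] F [ 4.314  3.077 -1.724] T [ 0.377 -0.71   0.133] op 0.699 yaw -0.99 jt6 -0.033
```

Call:
play_rows:
  commands:
    - {"tx": 0, "ty": 0, "tz": 0, "wx": 0, "wy": 0, "wz": 0.2, "claw": 60}
    - {"tx": 0, "ty": 0, "tz": 0, "wx": 0, "wy": 0, "wz": 0.4, "claw": 60}
    - {"tx": 0, "ty": 0, "tz": 0, "wx": 0, "wy": 0, "wz": 0.6, "claw": 60}

```text
clock: 19.4
tcp_pos: [0.5033, -0.1347, 0.0786]
ee_rot: [[0.07, 0.998, 0.001], [0.998, -0.07, -0.0], [0.0, 0.001, -1.0]]
ft_force: [5.5, 2.9, -1.4]
opening: 0.698
```

```bash
python3 q.py
```

```text
19.4 [ 0.503 -0.135  0.079] F [ 5.469  2.884 -1.434] T [ 0.399 -0.687  0.134] op 0.698 yaw -3.99 jt6 -0.033
```

Call:
play_rows:
  commands:
    - {"tx": 0, "ty": 0, "tz": 0, "wx": 0, "wy": 0, "wz": 0.2, "claw": 60}
    - {"tx": 0, "ty": 0, "tz": 0, "wx": 0, "wy": 0, "wz": 0.4, "claw": 60}
    - {"tx": 0, "ty": 0, "tz": 0, "wx": 0, "wy": 0, "wz": 0.6, "claw": 60}

```text
clock: 19.77
tcp_pos: [0.5033, -0.1347, 0.0786]
ee_rot: [[0.122, 0.993, 0.001], [0.993, -0.122, 0.0], [0.0, 0.001, -1.0]]
ft_force: [5.3, 3.3, -2.9]
opening: 0.694
```

```bash
python3 q.py
```

```text
19.775 [ 0.503 -0.135  0.079] F [ 5.268  3.303 -2.906] T [ 0.419 -0.685  0.149] op 0.694 yaw -6.99 jt6 -0.033
```

Call:
play_rows:
  commands:
    - {"tx": 0, "ty": 0, "tz": 0, "wx": 0, "wy": 0, "wz": 0.2, "claw": 60}
    - {"tx": 0, "ty": 0, "tz": 0, "wx": 0, "wy": 0, "wz": 0.4, "claw": 60}
    - {"tx": 0, "ty": 0, "tz": 0, "wx": 0, "wy": 0, "wz": 0.6, "claw": 60}

```text
clock: 20.15
tcp_pos: [0.5033, -0.1347, 0.0786]
ee_rot: [[0.174, 0.985, 0.001], [0.985, -0.174, 0.0], [0.0, 0.001, -1.0]]
ft_force: [4.4, 2.7, -1.4]
opening: 0.695
```

```bash
python3 q.py
```

```text
20.15 [ 0.503 -0.135  0.079] F [ 4.373  2.712 -1.432] T [ 0.45  -0.69   0.103] op 0.695 yaw -9.99 jt6 -0.033
```

Call:
play_rows:
  commands:
    - {"tx": 0, "ty": 0, "tz": 0, "wx": 0, "wy": 0, "wz": 0.2, "claw": 60}
    - {"tx": 0, "ty": 0, "tz": 0, "wx": 0, "wy": 0, "wz": 0.4, "claw": 60}
    - {"tx": 0, "ty": 0, "tz": 0, "wx": 0, "wy": 0, "wz": 0.6, "claw": 60}

```text
clock: 20.52
tcp_pos: [0.5034, -0.1347, 0.0786]
ee_rot: [[0.225, 0.974, 0.001], [0.974, -0.225, -0.0], [0.0, 0.001, -1.0]]
ft_force: [5.8, 2.6, -1.8]
opening: 0.692
```

```bash
python3 q.py;python3 -c "
from h import *
cv2.imwrite('pics/w18.png',bot.camera('wrist'))"
```

```text
20.525 [ 0.503 -0.135  0.079] F [ 5.769  2.615 -1.778] T [ 0.421 -0.73   0.13 ] op 0.692 yaw -12.99 jt6 -0.033
```

View pics/w18.png

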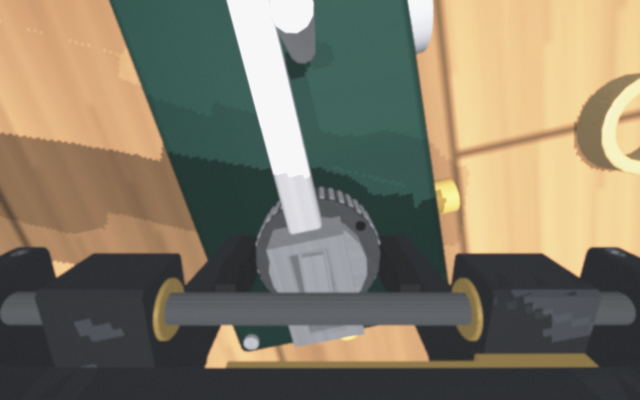

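Call:
play_rows:
  commands:
    - {"tx": 0, "ty": 0, "tz": 0, "wx": 0, "wy": 0, "wz": 0.2, "claw": 60}
    - {"tx": 0, "ty": 0, "tz": 0, "wx": 0, "wy": 0, "wz": 0.4, "claw": 60}

```text
clock: 20.82
tcp_pos: [0.5033, -0.1347, 0.0786]
ee_rot: [[0.259, 0.966, 0.001], [0.966, -0.259, 0.0], [0.0, 0.001, -1.0]]
ft_force: [4.9, 3.0, -1.4]
opening: 0.695
```

```bash
python3 q.py
```

```text
20.825 [ 0.503 -0.135  0.079] F [ 4.936  2.968 -1.416] T [ 0.389 -0.712  0.156] op 0.695 yaw -15.00 jt6 -0.035
```

Call:
play_rows:
  commands:
    - {"tx": 0, "ty": 0, "tz": 0, "wx": 0, "wy": 0, "wz": 0.2, "claw": 60}
    - {"tx": 0, "ty": 0, "tz": 0, "wx": 0, "wy": 0, "wz": 0.4, "claw": 60}

```text
clock: 21.08
tcp_pos: [0.5034, -0.1347, 0.0786]
ee_rot: [[0.292, 0.956, 0.001], [0.956, -0.292, -0.0], [0.0, 0.001, -1.0]]
ft_force: [4.6, 3.0, -1.6]
opening: 0.699
```

```bash
python3 q.py
```

```text
21.075 [ 0.503 -0.135  0.079] F [ 4.591  3.035 -1.575] T [ 0.4   -0.688  0.21 ] op 0.699 yaw -16.99 jt6 -0.033
```

Call:
play_rows:
  commands:
    - {"tx": 0, "ty": 0, "tz": 0, "wx": 0, "wy": 0, "wz": 0.2, "claw": 60}
    - {"tx": 0, "ty": 0, "tz": 0, "wx": 0, "wy": 0, "wz": 0.4, "claw": 60}

```text
clock: 21.32
tcp_pos: [0.5034, -0.1348, 0.0786]
ee_rot: [[0.326, 0.946, 0.001], [0.946, -0.326, 0.0], [0.0, 0.001, -1.0]]
ft_force: [4.9, 2.2, -1.8]
opening: 0.696
```

```bash
python3 q.py
```

```text
21.325 [ 0.503 -0.135  0.079] F [ 4.858  2.203 -1.779] T [ 0.365 -0.721  0.16 ] op 0.696 yaw -19.00 jt6 -0.033
```

Call:
play_rows:
  commands:
    - {"tx": 0, "ty": 0, "tz": 0, "wx": 0, "wy": 0, "wz": 0.2, "claw": 60}
    - {"tx": 0, "ty": 0, "tz": 0, "wx": 0, "wy": 0, "wz": 0.4, "claw": 60}

```text
clock: 21.58
tcp_pos: [0.5034, -0.1348, 0.0786]
ee_rot: [[0.358, 0.934, 0.001], [0.934, -0.358, -0.0], [0.0, 0.001, -1.0]]
ft_force: [5.6, 3.1, -0.7]
opening: 0.695
```

```bash
python3 q.py
```

```text
21.575 [ 0.503 -0.135  0.079] F [ 5.574  3.083 -0.745] T [ 0.443 -0.758  0.177] op 0.695 yaw -21.00 jt6 -0.033
```

Call:
play_rows:
  commands:
    - {"tx": 0, "ty": 0, "tz": 0, "wx": 0, "wy": 0, "wz": 0.2, "claw": 60}
    - {"tx": 0, "ty": 0, "tz": 0, "wx": 0, "wy": 0, "wz": 0.4, "claw": 60}

```text
clock: 21.82
tcp_pos: [0.5034, -0.1348, 0.0786]
ee_rot: [[0.391, 0.921, 0.001], [0.921, -0.391, -0.0], [0.0, 0.001, -1.0]]
ft_force: [4.1, 1.6, -1.3]
opening: 0.697
```

```bash
python3 q.py
```

```text
21.825 [ 0.503 -0.135  0.079] F [ 4.117  1.601 -1.308] T [ 0.38  -0.677  0.153] op 0.697 yaw -23.00 jt6 -0.033
```

Call:
play_rows:
  commands:
    - {"tx": 0, "ty": 0, "tz": 0, "wx": 0, "wy": 0, "wz": 0.2, "claw": 60}
    - {"tx": 0, "ty": 0, "tz": 0, "wx": 0, "wy": 0, "wz": 0.4, "claw": 60}

```text
clock: 22.08
tcp_pos: [0.5034, -0.1348, 0.0786]
ee_rot: [[0.423, 0.906, 0.001], [0.906, -0.423, -0.0], [0.0, 0.001, -1.0]]
ft_force: [5.6, 2.7, -1.7]
opening: 0.697
```

```bash
python3 q.py;python3 -c "
from h import *
cv2.imwrite('pics/w19.png',bot.camera('wrist'))"
```

```text
22.075 [ 0.503 -0.135  0.079] F [ 5.555  2.69  -1.714] T [ 0.444 -0.661  0.273] op 0.697 yaw -24.99 jt6 0.044
```

View pics/w19.png

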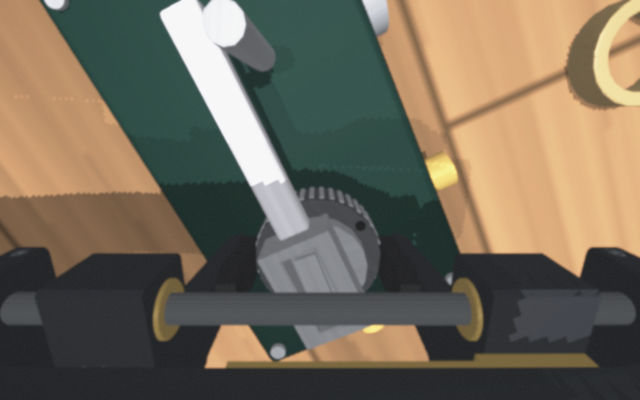

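Call:
play_rows:
  commands:
    - {"tx": 0, "ty": 0, "tz": 0, "wx": 0, "wy": 0, "wz": 0, "claw": 60}
    - {"tx": 0, "ty": 0, "tz": 0, "wx": 0, "wy": 0, "wz": 0.04, "claw": 60}
  newtons: 40

```text
clock: 22.38
tcp_pos: [0.5034, -0.1348, 0.0786]
ee_rot: [[0.425, 0.905, 0.001], [0.905, -0.425, -0.0], [0.0, 0.001, -1.0]]
ft_force: [6.4, 2.8, -1.9]
opening: 0.692
```

```bash
python3 q.py
```

```text
22.375 [ 0.503 -0.135  0.079] F [ 6.377  2.786 -1.878] T [ 0.455 -0.69   0.289] op 0.692 yaw -25.15 jt6 0.263
```

Call:
play_rows:
  commands:
    - {"tx": 0, "ty": 0, "tz": 0, "wx": 0, "wy": 0, "wz": 0.04, "claw": 60}

```text
clock: 22.5
tcp_pos: [0.5034, -0.1348, 0.0786]
ee_rot: [[0.428, 0.904, 0.001], [0.904, -0.428, -0.0], [0.0, 0.001, -1.0]]
ft_force: [5.5, 3.5, -2.2]
opening: 0.685
```

```bash
python3 q.py
```

```text
22.5 [ 0.503 -0.135  0.079] F [ 5.472  3.475 -2.243] T [ 0.422 -0.712  0.321] op 0.685 yaw -25.34 jt6 0.343
```

Call:
play_rows:
  commands:
    - {"tx": 0, "ty": 0, "tz": 0, "wx": 0, "wy": 0, "wz": 0.04, "claw": 60}
    - {"tx": 0, "ty": 0, "tz": 0, "wx": 0, "wy": 0, "wz": 0.08, "claw": 60}

```text
clock: 22.75
tcp_pos: [0.5034, -0.1348, 0.0786]
ee_rot: [[0.434, 0.901, 0.001], [0.901, -0.434, -0.0], [0.0, 0.001, -1.0]]
ft_force: [5.6, 3.0, -1.8]
opening: 0.691
```

```bash
python3 q.py
```

```text
22.75 [ 0.503 -0.135  0.079] F [ 5.608  2.967 -1.784] T [ 0.434 -0.771  0.489] op 0.691 yaw -25.73 jt6 0.491
```

Call:
play_rows:
  commands:
    - {"tx": 0, "ty": 0, "tz": 0, "wx": 0, "wy": 0, "wz": 0.04, "claw": 60}
    - {"tx": 0, "ty": 0, "tz": 0, "wx": 0, "wy": 0, "wz": 0.08, "claw": 60}

```text
clock: 23.0
tcp_pos: [0.5034, -0.1348, 0.0786]
ee_rot: [[0.44, 0.898, 0.001], [0.898, -0.44, -0.0], [0.0, 0.001, -1.0]]
ft_force: [6.2, 2.3, -1.1]
opening: 0.692
```

```bash
python3 q.py
```

```text
23.0 [ 0.503 -0.135  0.079] F [ 6.153  2.306 -1.119] T [ 0.388 -0.779  0.756] op 0.692 yaw -26.10 jt6 0.655
```

Call:
play_rows:
  commands:
    - {"tx": 0, "ty": 0, "tz": 0, "wx": 0, "wy": 0, "wz": 0.04, "claw": 60}
    - {"tx": 0, "ty": 0, "tz": 0, "wx": 0, "wy": 0, "wz": 0.08, "claw": 60}

```text
clock: 23.25
tcp_pos: [0.5034, -0.1348, 0.0786]
ee_rot: [[0.446, 0.895, 0.001], [0.895, -0.446, -0.0], [-0.0, 0.001, -1.0]]
ft_force: [5.8, 2.8, -1.7]
opening: 0.689
```

```bash
python3 q.py
```

```text
23.25 [ 0.503 -0.135  0.079] F [ 5.818  2.772 -1.708] T [ 0.396 -0.718  0.796] op 0.689 yaw -26.48 jt6 0.827
```

Call:
play_rows:
  commands:
    - {"tx": 0, "ty": 0, "tz": 0, "wx": 0, "wy": 0, "wz": 0.04, "claw": 60}
    - {"tx": 0, "ty": 0, "tz": 0, "wx": 0, "wy": 0, "wz": 0.08, "claw": 60}

```text
clock: 23.5
tcp_pos: [0.5034, -0.1348, 0.0786]
ee_rot: [[0.452, 0.892, 0.001], [0.892, -0.452, -0.001], [-0.0, 0.001, -1.0]]
ft_force: [5.3, 2.3, -1.6]
opening: 0.686
```

```bash
python3 q.py
```

```text
23.5 [ 0.503 -0.135  0.079] F [ 5.29   2.331 -1.551] T [ 0.457 -0.742  1.04 ] op 0.686 yaw -26.85 jt6 0.994
```

Call:
play_rows:
  commands:
    - {"tx": 0, "ty": 0, "tz": 0, "wx": 0, "wy": 0, "wz": 0, "claw": 60}
    - {"tx": 0, "ty": 0, "tz": 0, "wx": 0, "wy": 0, "wz": 0, "claw": 60}
    - {"tx": 0, "ty": 0, "tz": 0, "wx": 0, "wy": 0, "wz": 0, "claw": 60}

```text
clock: 23.88
tcp_pos: [0.5034, -0.1348, 0.0786]
ee_rot: [[0.452, 0.892, 0.001], [0.892, -0.452, -0.001], [-0.0, 0.001, -1.0]]
ft_force: [5.4, 2.7, -1.7]
opening: 0.693
```

```bash
python3 q.py;python3 -c "
from h import *
cv2.imwrite('pics/w20.png',bot.camera('wrist'))"
```

```text
23.875 [ 0.503 -0.135  0.079] F [ 5.417  2.705 -1.666] T [ 0.469 -0.785  0.894] op 0.693 yaw -26.85 jt6 0.959
```

View pics/w20.png

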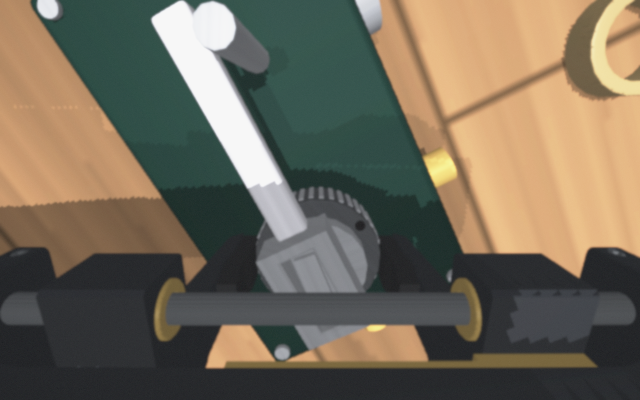

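Call:
play_rows:
  commands:
    - {"tx": 0, "ty": 0, "tz": 0, "wx": 0, "wy": 0, "wz": 0.04, "claw": 60}
    - {"tx": 0, "ty": 0, "tz": 0, "wx": 0, "wy": 0, "wz": 0.04, "claw": 60}
    - {"tx": 0, "ty": 0, "tz": 0, "wx": 0, "wy": 0, "wz": 0.04, "claw": 60}
    - {"tx": 0, "ty": 0, "tz": 0, "wx": 0, "wy": 0, "wz": 0.04, "claw": 60}

```text
clock: 24.42
tcp_pos: [0.5034, -0.1348, 0.0786]
ee_rot: [[0.455, 0.891, 0.001], [0.891, -0.455, -0.001], [-0.0, 0.001, -1.0]]
ft_force: [5.8, 3.9, -2.1]
opening: 0.689
```

```bash
python3 q.py
```

```text
24.425 [ 0.503 -0.135  0.079] F [ 5.774  3.928 -2.138] T [ 0.41  -0.762  1.022] op 0.689 yaw -27.04 jt6 1.050
```

Call:
play_rows:
  commands:
    - {"tx": 0, "ty": 0, "tz": 0, "wx": 0, "wy": 0, "wz": 0, "claw": 75}
    - {"tx": 0, "ty": 0, "tz": 0, "wx": 0, "wy": 0, "wz": 0, "claw": 85}
    - {"tx": 0, "ty": 0, "tz": 0, "wx": 0, "wy": 0, "wz": 0, "claw": 98}
    - {"tx": 0, "ty": 0, "tz": 0, "wx": 0, "wy": 0, "wz": 0, "claw": 98}
    - {"tx": 0, "ty": 0, "tz": 0, "wx": 0, "wy": 0, "wz": 0, "claw": 98}

```text
clock: 25.05
tcp_pos: [0.5029, -0.1349, 0.0785]
ee_rot: [[0.457, 0.89, -0.0], [0.89, -0.457, -0.0], [-0.0, -0.0, -1.0]]
ft_force: [-1.5, -0.5, 0.8]
opening: 0.976
```

```bash
python3 q.py;python3 -c "
from h import *
cv2.imwrite('pics/w21.png',bot.camera('wrist'))"
```

```text
25.05 [ 0.503 -0.135  0.079] F [-1.468 -0.466  0.784] T [-0.033  0.115  0.052] op 0.976 yaw -27.18 jt6 0.000
```

View pics/w21.png

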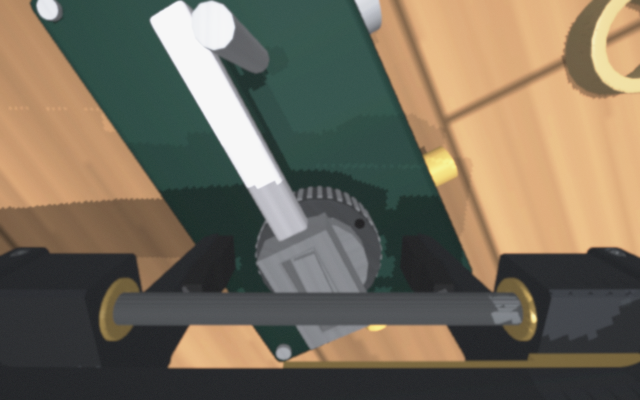

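Released cleanly: the dot is still at (361,224), the arm against the peg. Lift and check.

Call:
play_rows:
  commands:
    - {"tx": 0, "ty": 0, "tz": -0.5, "wx": 0, "wy": 0, "wz": 0, "claw": 98}
    - {"tx": 0, "ty": 0, "tz": -1.5, "wx": 0, "wy": 0, "wz": 0, "claw": 98}
    - {"tx": 0, "ty": 0, "tz": -3, "wx": 0, "wy": 0, "wz": 0, "claw": 98}
    - {"tx": 0, "ty": 0, "tz": -4, "wx": 0, "wy": 0, "wz": 2, "claw": 98}
    - {"tx": 0, "ty": 0, "tz": -4, "wx": 0, "wy": 0, "wz": 0, "claw": 98}
    - {"tx": 0, "ty": 0, "tz": -4, "wx": 0, "wy": 0, "wz": 0, "claw": 98}

```text
clock: 25.85
tcp_pos: [0.503, -0.1349, 0.1995]
ee_rot: [[0.458, 0.889, 0.001], [0.889, -0.458, -0.001], [-0.0, 0.001, -1.0]]
ft_force: [1.0, 0.1, 0.1]
opening: 0.978
```

```bash
python3 q.py;python3 -c "
from h import *
cv2.imwrite('pics/w22.png',bot.camera('wrist'))
cv2.imwrite('pics/s22.png',bot.camera('scene'))
st=bot.get_state();np.save('st22.npy',st,allow_pickle=True)
"
```

```text
25.85 [ 0.503 -0.135  0.199] F [0.996 0.068 0.142] T [-0.042  0.116  0.014] op 0.978 yaw -27.23 jt6 -0.910
```

View pics/w22.png

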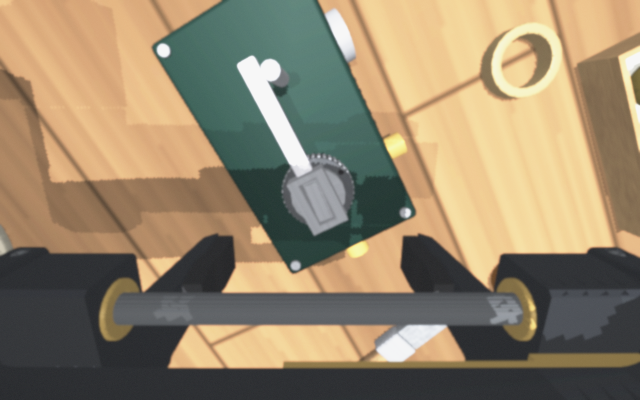

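View pics/s22.png

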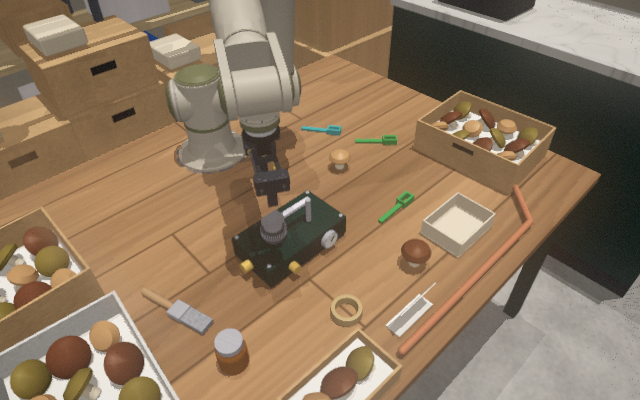

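```bash
python3 - <<'E'
from h import *
np.set_printoptions(precision=4,suppress=True)
st=np.load("st22.npy",allow_pickle=True).item()
im=cv2.imread("pics/w22.png")
cv2.imwrite("pics/w22c.png",cv2.resize(im[40:250,220:370],None,fx=2.8,fy=2.8,interpolation=cv2.INTER_CUBIC))
a=onplane("wrist",[(247,64),(302,167)],.128,st); d=a[0]-a[1];print(a,np.degrees(np.arctan2(d[1],d[0])))
b=onplane("wrist",[(344,171)],.108,st)[0];print("dot",b,np.linalg.norm(b[:2]-[.5107,-.1092]))
print("peg",onplane("wrist",[(269,70)],.14,st))
E
```

```text
[[ 0.5038 -0.0221  0.128 ]
 [ 0.5035 -0.1057  0.128 ]] 89.80510649935934
dot [ 0.5308 -0.1281  0.108 ] 0.027578936782617795
peg [[ 0.5167 -0.0347  0.14  ]]
```

View pics/w22c.png

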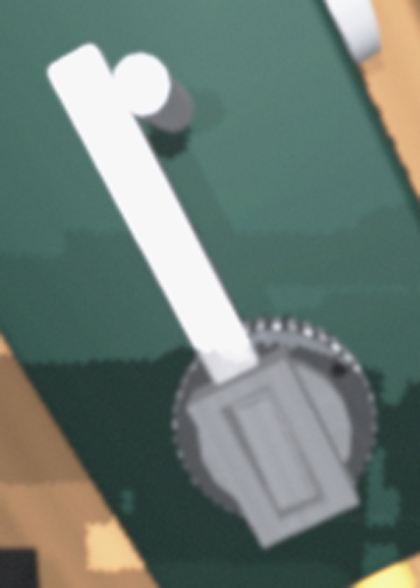

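Key seated on the tang, arm resting on the peg, dot 27 mm from its start, robot clear. Handing in.

```bash
python3 -c "
from rig import bot
print(bot.hand_in())"
```

```text
the job is handed in; nothing more can be done
None
```

The key is on the barrel's tang with its arm against the stop peg. The ring is nipped up to about 1 N m, and I handed the job in at about 26 s. The hand-in gives no verdict, so what follows are my own readings.

**Fitting the key:** I picked up the steel key rather than the green or turquoise ones. I lowered it until it touched down on the collar at the expected height, with its arm about 2 mm from the peg, and let go.

**Tightening:** The ring turned about 57° with roughly 0.15 N m of drag before it came up tight. I then raised the torque in small steps to about 1.0 N m (highest reading 1.05), held it for about 0.9 s, and let go. The force on the peg was not measured directly. At 1 N m it should be about 10 N; even if the drag takes its share, I estimate more than 7 N.

**Last checks:**
- **Key:** it is still on the tang, with its arm resting on the peg at about 89.8° in the world frame. It was about 91° when fitted.
- **Ring:** the dot is about 27 mm from where it started.
- **Barrel:** I didn't measure the tang's end directly after tightening. The key's roughly 1.3° turn and the slot's play suggest it moved about 1.5 mm at most.
- **Other things:** no bystander looked moved in the scene picture. The gripper is open about 60 mm above the key, touching nothing.

**What disagreed:** The fingers end about 20 mm short of the stated tool point. My first grasp therefore closed in the air above the key, without any contact reading; I found this in the pictures and allowed for it in every later move.

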